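Load two electricity meters into the sloping screwdriving fixture

ROBOT

A 6-joint arm with a two-finger parallel gripper is mounted at the origin on the work surface. World frame = base frame: x ahead of the robot, y to its left, z up, the work surface at z = 0. Lengths are in m, angles in rad, forces in N, time in s.
With the tool pointing down it reaches from about 0.425 to 0.95 m from the base axis. Payload 3.5 kg.
Tool frame: the origin (TCP) lies at the very end of the fingers, on their centre line; the grasp point (between the pads) lies 19 mm behind it (tcp_to_grasp is the distance from the TCP to the grasp point, in m); z points along the fingers, y is the line along which they close (so a half turn about z gives the same grasp; the last joint's range is limited). The gripper opens to 85 mm and grips with 20 to 120 N. Pads are 22 mm wide; open, the fingers measure 114 mm over their backs; the gripper's body (76 mm by 85 mm) begins 54 mm behind the grasp point. The pads swing forward as they close: fully open they stand 13 mm farther back than shut.
Start: joints at [1.126, 0.286, 1.577, -0, 1.279, -0.15], TCP at [0.196, 0.646, 0.231] pointing down, gripper open.
Joint ranges: [-2.77, 2.77], [-0.9, 2.22], [0.21, 2.48], [-1.53, 4.67], [0.24, 2.81], [-2.84, 2.84]. Speed limits (rad/s): [2.79, 2.79, 3.14, 3.14, 3.14, 3.14].

INTERFACE

Orientations are given as a unit quaternion [w, x, y, z].
In Python, from station import read_state, capture, calibration, close_job, tcp_to_grasp gives the robot as it stands. The module is installed in compiled form; this text tells all that it offers.
- The arm moves only by the tool apply_moves, never from a script. Its argument "plan" is a list that holds one entry, the list of rows, each a list of 5 numbers: the shift along the tool's x, y, z as a fraction of full scale, then the turn about the tool's z as a fraction of full scale, then the opening, from 0 (shut) to 1 (fully open). A call has exactly 10 rows; each row is the pose to reach, as a shift and turn from the pose commanded when the call began, along the tool's axes at that moment, turning the shorter way round; what a row does not reach only later rows make up. Full scale, the value 1, is 0.5 m for a shift and pi rad for a turn. A row lasts 1/10 s, in which the tool goes at most 50 mm and 8.59 degrees, less where a joint would pass 70% of its speed; a pose out of reach is approached as far as the arm can. A call with a number of a shift or a turn outside -1 to 1 is refused whole. A call with a gripper value outside its range is refused whole. The fingers move at their own pace and stop on an object; "grip_force" is the grip in N (left out, the last holds). Time passes only in rows, so rows that repeat a pose let the fingers close, or fill a call up. It gives the time, the measured TCP pose, the force, the opening and the grip force at its end, in the units of the state.
- read_state(): the state, without advancing time (a new reading comes with each control period).
- capture(name): name is "scene" or "side" or "wrist"; returns the picture (400x640x3 uint8, red, green, blue); there is no depth.
- calibration(name): a dict with "mtx" (3x3 intrinsics, pixels), "xyz" and "rotation" of the camera in the world; the wrist camera has in their place "T_tool_cam" (4x4, takes a point from camera to tool coordinates, whose origin is the TCP and whose axes are the flange's). Camera axes: x right, y up, looking along -z (the intrinsics and any distortion apply to the point x, -y, -z); pixel columns grow to the right and rows downward; lengths in m; the calibration is good to about 2 mm. The wrist camera is an equidistant fisheye: a pixel r from the principal point sees the ray r / f radians off the axis. A picture is of the moment at which its call begins: read the wrist's pose just before it. calibration takes no time and is no camera call.
- close_job(): hands the job in; it is judged then, once.
The state is a dict: "t": time; "joints": joint angles; "qvel": joint speeds; "joint_efforts": joint torques, N m; "tool_pos": TCP position; "orientation": TCP orientation; "ft_force": force on the tool from outside, world axes, zero at the start; "torque": the same for the moment, N m; "opening": opening from 0.0 (shut) to 1.0 (fully open); "finger_force": force on a finger pad.
Only numpy, scipy, OpenCV 4.12 (cv2) and the standard library are available. Lean on these libraries where they do the work, as an engineer would, in place of code of your own. Each camera call takes 0.05 s, during which the arm holds its last target. There are 200 camera calls.

TASK

Load the two electricity meters that lie on the bench into the sloping screwdriving fixture: each goes face up into the nest that is shaped to its outline, terminal end downhill, and sits fully home, flat on the nest floor. Lower each meter into its nest without letting it drop, and leave the other things on the bench where they are.

Things in the scene. Friction and masses are not known exactly. Their poses are not given: they have to be found in the camera images.
- meter_square: White electricity meter with a wide foot (T outline), face up, 0.3-0.6 kg. Origin: on its underside, below the grip centre; x points away from the terminals, z out of the face. In mm: base 20 thick, 66 wide (y) at x -40..60, the foot 90 wide at x -80..-40. White upper case, grip across y: 54 wide, x -36..55, from 20 to 58 up. Clear terminal cover on the foot: 84 wide, x -77..-38, top 40 up.
- meter_round: White electricity meter, half-round end (D outline), face up, 0.26-0.5 kg. Origin: on its underside, below the grip centre; x points to the round end, z out of the face. In mm: base 20 thick, 78 wide, x -60..20, then half circle R39. White upper case, grip across y: 54 wide, x -22..20, then half circle R27, from 20 to 58 up. Clear terminal cover: 72 wide, x -57..-26, top 40 up.
- nest_square: Pocket for the wide-footed meter: black rim 10 mm thick on a steel floor, 186 x 132 mm, sloping up 30 deg away from the robot. Origin: on the floor, 95 mm above the bench, where the seated meter's origin belongs; x uphill, y across, z square out of the floor: a seated meter's axes match. 3 mm play all round; 14 mm of straight wall, then a 45 deg lead-in to 18 mm height. Left or right varies.
- nest_round: Pocket for the round-ended meter, 140 mm beside the other on the same slope: black rim 10 mm thick, steel floor 186 x 132 mm. Origin: on the floor, 95 mm above the bench, where the seated meter's origin belongs; x uphill (to the half-round end), y across, z square out of the floor: a seated meter's axes match. 3 mm play all round; 14 mm of straight wall, then a 45 deg lead-in to 18 mm height.
- fixture: Fixed sloping stand that carries both nests: base 160 x 300 mm, aluminium plate 196 x 300 mm, sloping 30 deg, upper edge about 130 mm high. Origin: middle of the base's underside, below the midpoint of the two nest origins; x horizontal, towards the high side; y along its width.
- screwdriver: Bystander: electric assembly screwdriver lying on the bench, 250 mm long, 41 mm high, black handle and steel nose. x along it towards the bit, from -101 to 152 mm; origin on its underside.
- screw_bowl: Bystander: steel bowl, 84 mm across, 34 mm high. Origin: centre of its underside.
- spare_cover: Bystander: loose clear terminal cover, 40 by 86 mm, 23 mm high. Origin: centre of its underside.
- label_roll: Bystander: roll of paper labels lying flat, 96 mm across, 30 mm high. Origin: centre of its underside.
Not all that is in view belongs to the job. Leave any green look-alike of the meter_round alone.

How it is judged:
At the end, for the whole second after the job is handed in: Each meter rests face up in its own nest, origin within 6 mm of the nest's along x and y and 4 mm along z, face square to the floor within 0.06 rad, length along the nest's x within 0.12 rad, its weight on the nest (over 0.5 N), slower than 20 mm/s, out of the fingers (x of meter_square in the frame of nest_square between -0.006 and 0.006 m and y of meter_square in the frame of nest_square between -0.006 and 0.006 m and z of meter_square in the frame of nest_square between -0.004 and 0.004 m and angle between the z axis of meter_square and the z axis of nest_square, either way round below 0.06 rad and angle between the x axis of meter_square and the x axis of nest_square, either way round below 0.12 rad and angle between each of meter_square, meter_round's own z axis and vertical below 1 rad and linear speed of each of meter_square, meter_round below 0.02 m/s and contact force between meter_square and nest_square above 0.5 N and contact force between each of meter_square, meter_round and the fingers below 0.05 N and x of meter_round in the frame of nest_round between -0.006 and 0.006 m and y of meter_round in the frame of nest_round between -0.006 and 0.006 m and z of meter_round in the frame of nest_round between -0.004 and 0.004 m and angle between the z axis of meter_round and the z axis of nest_round, either way round below 0.06 rad and angle between the x axis of meter_round and the x axis of nest_round, either way round below 0.12 rad and contact force between meter_round and nest_round above 0.5 N); the robot touches nothing.
It fails at once if The wide-footed meter is dropped (moves faster than 0.6 m/s with no finger touching it, as after a free fall of about 18 mm) (linear speed of meter_square above 0.6 m/s and contact force between meter_square and the fingers below 0.02 N).
It fails at once if The round-ended meter is dropped (moves faster than 0.6 m/s with no finger touching it, as after a free fall of about 18 mm) (linear speed of meter_round above 0.6 m/s and contact force between meter_round and the fingers below 0.02 N).
It fails at once if The screwdriver, screw bowl, spare cover or label roll is moved more than 30 mm (distance of any of screwdriver, screw_bowl, spare_cover, label_roll from where it was at the start of the episode above 0.03 m).
It also fails if it takes over 64 s, if anything falls off the work surface, if the arm or the gripper's body presses on something with over 40 N, if the wrist force passes 120 N, or if a joint passes its speed limit or range.

## Working session

There is one attempt and no reset: what is moved stays moved. The work goes in short steps, Python scripts to look and compute and a tool call to move; the robot and the scene stay as the last step left them, time stands still between calls to the robot, and variables do not carry over. Pictures are saved under pics/ and viewed, at most 10 in all, crops included, and the job is handed in when it is done.

Besides the shell and the picture viewer there is one more tool, called after "Emit:" as name([rows], argument=value, ...), one row to a line, values as JSON. apply_moves: Moves the arm, as the interface text tells. Its arguments: {"type":"object","properties":{"plan":{"type":"array"},"grip_force":{"type":"number"}},"required":["plan"]}

```bash
mkdir -p pics; python3 - <<'E'
from station import *
import cv2,numpy as np
s=read_state();print(s)
for n in ("scene","side","wrist"):
    im=capture(n);cv2.imwrite(f"pics/{n}0.png",im[:,:,::-1]);print(n,calibration(n))
print(tcp_to_grasp)
E
```

```text
{'t': 0.0, 'joints': array([ 1.12601056e+00,  2.87144072e-01,  1.57818733e+00,  3.11167473e-05,
        1.27857939e+00, -1.49981204e-01]), 'qvel': array([-1.51380641e-03, -8.85967835e-04, -4.91887886e-04, -7.50435910e-04,
       -3.72206104e-05,  8.45525989e-04]), 'joint_efforts': array([ 7.05223320e-04, -4.05978942e+01, -2.92626214e+01, -6.02118325e-05,
        5.80104446e-03,  3.75346133e-06]), 'tool_pos': array([0.19579053, 0.64529631, 0.22995598]), 'orientation': array([-3.53868703e-04,  1.46873435e-01,  9.89154614e-01, -1.10382581e-03]), 'ft_force': array([-0.5814719 , -0.15511619, -0.07648722]), 'torque': array([ 0.02462865, -0.01802247, -0.04838294]), 'finger_force': 0.0, 'opening': 0.9996101392660433}
scene {'mtx': array([[385.78666561,   0.        , 319.21819729],
       [  0.        , 385.78666561, 197.1185403 ],
       [  0.        ,   0.        ,   1.        ]]), 'xyz': array([1.5126381 , 0.09342625, 0.94026855]), 'rotation': array([0.63356161, 0.28862068, 0.2982967 , 0.65292945])}
side {'mtx': array([[515.24747051,   0.        , 315.33134126],
       [  0.        , 515.24747051, 202.3104673 ],
       [  0.        ,   0.        ,   1.        ]]), 'xyz': array([ 0.45544761, -1.29593986,  0.9607649 ]), 'rotation': array([ 0.87733974,  0.47912354, -0.00330661, -0.02654587])}
wrist {'mtx': array([[309.70691629,   0.        , 314.18902098],
       [  0.        , 309.70691629, 196.5502727 ],
       [  0.        ,   0.        ,   1.        ]]), 'T_tool_cam': array([[ 1.96291692e-04,  9.65919998e-01,  2.58840720e-01,
         6.56417867e-02],
       [ 9.99999943e-01, -2.60803882e-04,  2.14896653e-04,
         1.08679656e-04],
       [ 2.75079639e-04,  2.58840663e-01, -9.65919994e-01,
        -1.42421539e-01],
       [ 0.00000000e+00,  0.00000000e+00,  0.00000000e+00,
         1.00000000e+00]])}
0.0187
```

View pics/scene0.png

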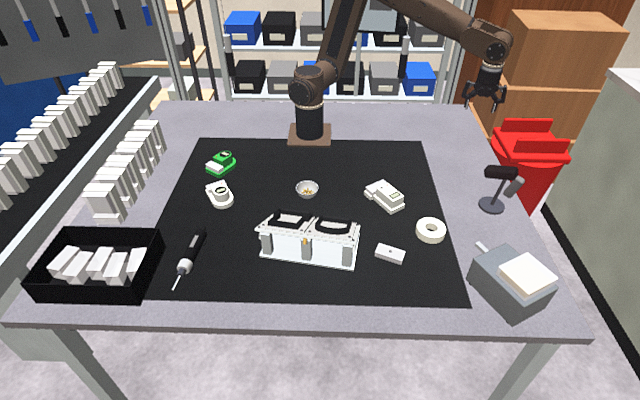

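View pics/side0.png

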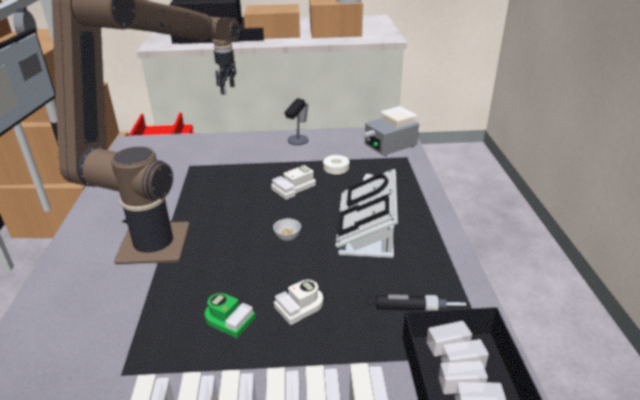

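The scene picture shows the white square meter at (385,196), the white round meter at (219,194), the green look-alike at (221,162) and the fixture at (308,238). The side picture has them at (293,180), (300,298), (229,313) and (367,215). The white round-ended one fits meter_round. The green one is to be left alone.

```bash
cat > h.py <<'E'
from station import *
import cv2,numpy as np
from scipy.spatial.transform import Rotation as R
from scipy.optimize import least_squares
def q2R(q): return R.from_quat(np.roll(q,-1)).as_matrix()
def cam(name,s=None):
    c=calibration(name)
    if name=="wrist":
        s=s or read_state(); T=np.eye(4);T[:3,:3]=q2R(s["orientation"]);T[:3,3]=s["tool_pos"]
        T=T@c["T_tool_cam"]; return c["mtx"],T[:3,:3],T[:3,3],True
    return c["mtx"],q2R(c["rotation"]),np.array(c["xyz"]),False
def proj(c,P):
    K,Rm,t,f=c; p=(np.atleast_2d(P)-t)@Rm*[1,-1,-1]
    if f:
        r=np.linalg.norm(p[:,:2],axis=1);th=np.arctan2(r,p[:,2]);xy=p[:,:2]*(th/np.maximum(r,1e-12))[:,None]
    else: xy=p[:,:2]/p[:,2:]
    return xy*K[0,0]+K[:2,2]
def ray(c,uv):
    K,Rm,t,f=c; a=(np.atleast_2d(np.array(uv,float))-K[:2,2])/K[0,0]
    if f:
        th=np.linalg.norm(a,axis=1)[:,None]; d=np.hstack([a/np.maximum(th,1e-12)*np.sin(th),np.cos(th)])
    else: d=np.hstack([a,np.ones((len(a),1))])
    return d*[1,-1,-1]@Rm.T
def onz(c,uv,z):
    d=ray(c,uv);return c[2]+d*((z-c[2][2])/d[:,2:])
E
python3 - <<'E'
from h import *
a,b=cam("scene"),cam("side")
print("square",onz(a,[385,196],.04),onz(b,[293,180],.04))
print("round",onz(a,[219,194],.04),onz(b,[300,298],.04))
print("fixt",onz(a,[308,226],.10),onz(b,[367,205],.1))
print("bowl,cover,roll,driver",onz(a,[[307,189],[390,254],[431,230],[200,238],[178,285]],.02))
s=read_state();print(q2R(s["orientation"]))
E
```

```text
square [[0.46279412 0.29535397 0.04      ]] [[0.43687185 0.28752008 0.04      ]]
round [[ 0.46925821 -0.29997892  0.04      ]] [[ 0.44680732 -0.31517256  0.04      ]]
fixt [[0.68063632 0.03271398 0.1       ]] [[0.66174248 0.01392816 0.1       ]]
bowl,cover,roll,driver [[ 0.40790304  0.01301863  0.02      ]
 [ 0.71606948  0.28829194  0.02      ]
 [ 0.60798312  0.43519661  0.02      ]
 [ 0.66640062 -0.32050442  0.02      ]
 [ 0.85123055 -0.33530008  0.02      ]]
[[-9.56870243e-01  2.90514571e-01 -7.88641806e-04]
 [ 2.90515511e-01  9.56868858e-01 -1.65117443e-03]
 [ 2.74936553e-04 -1.80907236e-03 -9.99998326e-01]]
```

View pics/wrist0.png

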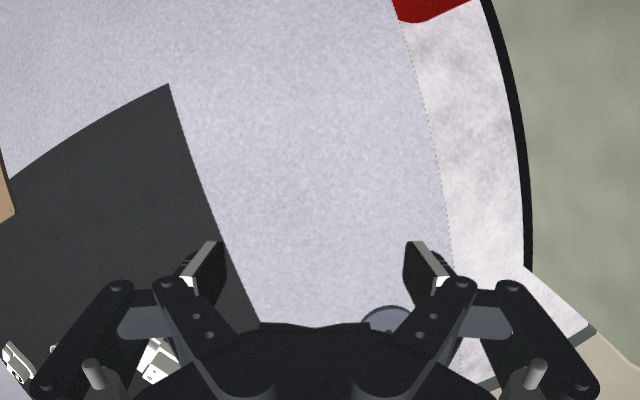

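Wrist view: the table edge and both fingers, with the square meter at the lower left near (155,355). I'll move over the square meter.

Emit:
apply_moves([
  [[-0.07,-0.053,-0.02,0,1],[-0.14,-0.106,-0.06,0,1],[-0.21,-0.16,-0.06,0,1],[-0.28,-0.213,-0.06,0,1],[-0.35,-0.266,-0.06,0,1],[-0.42,-0.32,-0.06,0,1],[-0.49,-0.373,-0.06,0,1],[-0.56,-0.426,-0.06,0,1],[-0.64,-0.48,-0.06,0,1],[-0.692,-0.532,-0.06,0,1]],
])

```text
t: 1.15
tool_pos: [0.4512, 0.2887, 0.2611]
orientation: [0.0, 0.147, 0.989, -0.0]
ft_force: [0.3, 1.0, 0.2]
opening: 0.998
finger_force: 0.0
```

```bash
python3 - <<'E'
from h import *
import pickle
s=read_state();im=capture("wrist");cv2.imwrite("pics/w1.png",im[:,:,::-1]);pickle.dump(s,open("w1.pkl","wb"));print(s["t"],s["tool_pos"],s["qvel"])
E
```

```text
1.15 [0.45120814 0.28872144 0.2610901 ] [-0.68027101 -0.10251166  0.10205239  0.01117423  0.01392358 -0.67521581]
```

View pics/w1.png

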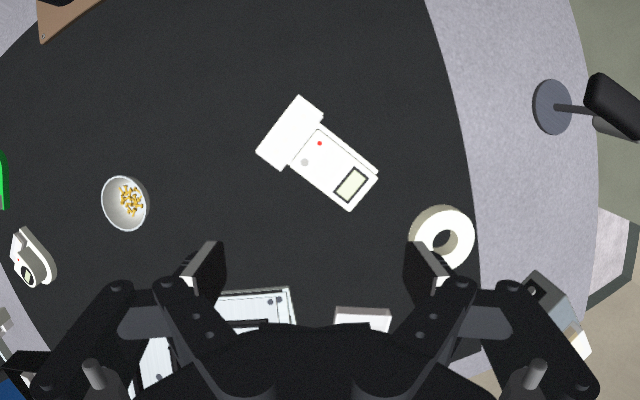

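The square meter spans (255,95)–(378,212), with its terminals at (285,130). The bowl is at (125,202), the label roll at (440,235), and the fixture is partly hidden at the bottom. I'll fit the meter's silhouette to get its pose.

```bash
cat >> h.py <<'E'
def box(x0,x1,w,z0,z1): return np.array([[x,y,z] for x in(x0,x1) for y in(-w/2,w/2) for z in(z0,z1)])/1e3
def dee(x0,xc,r,z0,z1):
    a=np.linspace(-np.pi/2,np.pi/2,25);o=[[x0,-r],[x0,r]]+[[xc+r*np.cos(t),r*np.sin(t)] for t in a]
    return np.array([[x,y,z] for x,y in o for z in(z0,z1)])/1e3
SQ=[box(-40,60,66,0,20),box(-80,-40,90,0,20),box(-36,55,54,20,58),box(-77,-38,84,20,40)]
RD=[dee(-60,20,39,0,20),dee(-22,20,27,20,58),box(-57,-26,72,20,40)]
def render(c,parts,Rm,t,S=4):
    m=np.zeros((400,640),np.uint8)
    for P in parts:
        p=proj(c,P@Rm.T+t); cv2.fillConvexPoly(m,np.round(cv2.convexHull(p.astype(np.float32))*16).astype(np.int32),255,shift=4)
    return m
def blob(im,uv,th=130):
    m=(im.min(2)>th).astype(np.uint8); m=cv2.morphologyEx(m,cv2.MORPH_CLOSE,np.ones((3,3)))
    n,l=cv2.connectedComponents(m); m=(l==l[uv[1],uv[0]]).astype(np.uint8)
    k,_=cv2.findContours(m,cv2.RETR_EXTERNAL,cv2.CHAIN_APPROX_NONE); return cv2.drawContours(m*0,k,-1,255,-1)
def fit(c,mask,parts,x0,z=0.,Rf=None):
    from scipy.optimize import minimize
    B=cv2.GaussianBlur(mask.astype(np.float32),(0,0),1.5)
    f=lambda p:np.abs(B-cv2.GaussianBlur(render(c,parts,R.from_euler('z',p[2]*10).as_matrix(),np.array([p[0],p[1],z])).astype(np.float32),(0,0),1.5)).sum()/mask.sum()
    x=np.array([x0[0],x0[1],x0[2]/10])
    for st in(.02,.005):
        r=minimize(f,x,method="Nelder-Mead",options=dict(initial_simplex=np.vstack([x]+[x+st*e for e in np.eye(3)]),xatol=1e-5,fatol=1e-5));x=r.x
    return x*[1,1,10],r.fun
E
python3 - <<'E'
from h import *
capture("wrist");capture("wrist");s=read_state();im=capture("wrist");print(s["tool_pos"],np.abs(s["qvel"]).max())
c=cam("wrist",s);m=blob(im,(320,160));print(m.sum()/255)
print(fit(c,m,SQ,(.45,.30,.57)))
# scene-camera cross-check, and round meter
for n,u,v in(("scene",(385,196),(219,194)),("side",(293,180),(300,298))):
    cc=cam(n);i=capture(n)
    for P,uv,x0 in((SQ,u,(.45,.3,.57)),(RD,v,(.46,-.3,0.3))):
        mm=blob(i,uv,110);print(n,mm.sum()/255,[fit(cc,mm,P,(x0[0],x0[1],y)) for y in((x0[2],) if P is SQ else (.3,.3-1.57,.3+1.57,3.4))])
E
```

```text
[0.45061513 0.28919952 0.26094973] 0.05349584739619904
6731.0
(array([0.447567  , 0.30565909, 0.60956327]), np.float64(0.01874648725278999))
scene 874.0 [(array([0.44755842, 0.3044102 , 0.588776  ]), np.float64(0.05360723880513304))]
scene 599.0 [(array([ 0.44649845, -0.30557903,  0.5347035 ]), np.float64(0.05880664439711611)), (array([ 0.45033229, -0.30558961, -1.46512692]), np.float64(0.42912615797571113)), (array([ 0.44570679, -0.30603726,  0.54344725]), np.float64(0.05933527769935186)), (array([ 0.44178935, -0.30921672,  3.63764955]), np.float64(0.189663084818652))]
side 973.0 [(array([0.4483865 , 0.31222311, 0.60774159]), np.float64(0.010513287767894928))]
side 1499.0 [(array([ 0.44944166, -0.29975037,  0.57996109]), np.float64(0.0156525638211422)), (array([ 0.44971572, -0.29979222,  0.57840352]), np.float64(0.014367602809552774)), (array([ 0.44052611, -0.30462912,  3.75728562]), np.float64(0.13258121836126044)), (array([ 0.43999508, -0.30491324,  3.75047563]), np.float64(0.13295699992805662))]
```

Both fixed cameras agree with the wrist fit: square ≈ (0.448, 0.306, yaw 0.61) and round ≈ (0.448, -0.303, yaw 0.57). Next I'll look at the nests from above.

Emit:
apply_moves([
  [[-0.06,-0.05,-0.03,-0.012,1],[-0.12,-0.1,-0.06,-0.024,1],[-0.18,-0.15,-0.09,-0.036,1],[-0.24,-0.2,-0.12,-0.048,1],[-0.3,-0.25,-0.12,-0.06,1],[-0.36,-0.3,-0.12,-0.072,1],[-0.42,-0.35,-0.12,-0.084,1],[-0.476,-0.399,-0.12,-0.094,1],[-0.476,-0.399,-0.12,-0.094,1],[-0.476,-0.399,-0.12,-0.094,1]],
])

```text
t: 2.45
tool_pos: [0.6196, 0.0318, 0.3207]
orientation: [-0.001, -0.0, 1.0, 0.0]
ft_force: [0.0, 0.4, 0.2]
opening: 1.0
finger_force: 0.0
```

```bash
python3 - <<'E'
from h import *
import pickle
capture("wrist");s=read_state();im=capture("wrist");cv2.imwrite("pics/w2raw.png",im[:,:,::-1]);pickle.dump(s,open("w2.pkl","wb"));print(s["t"],s["tool_pos"],np.abs(s["qvel"]).max())
cv2.imwrite("pics/w2.png",cv2.resize(im[50:300,120:520,::-1],None,fx=2,fy=2,interpolation=cv2.INTER_CUBIC))
E
```

```text
2.5 [0.61933155 0.03240703 0.32099466] 0.01555519144966243
```

View pics/w2.png

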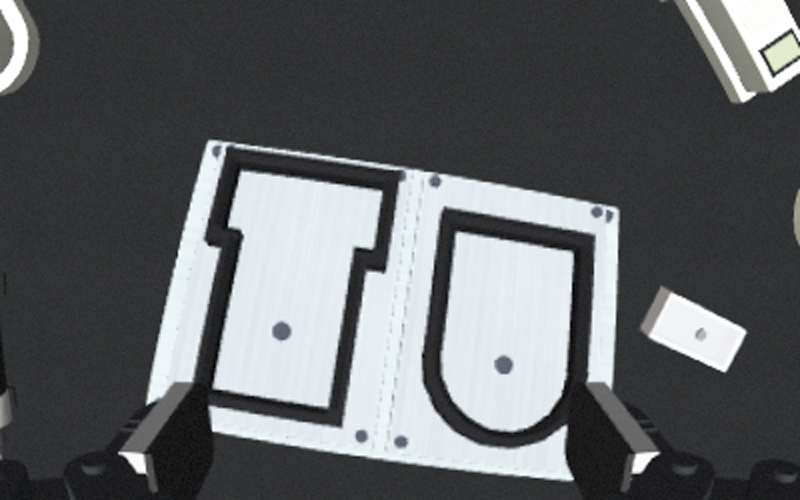

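The picture (crop ×2, offset 120,50) shows the T nest on the left (-y), with its foot at the robot side, and the D nest on the right (+y), with its half-round end uphill. The fixture is yawed slightly. I'll fit both pocket floors.

```bash
cat > nest.py <<'E'
from h import *
import pickle
from scipy.optimize import minimize
def sqp(o): return np.array([[-80-o,-45-o],[-40+o,-45-o],[-40+o,-33-o],[60+o,-33-o],[60+o,33+o],[-40+o,33+o],[-40+o,45+o],[-80-o,45+o]])/1e3
def rdp(o):
    a=np.linspace(-np.pi/2,np.pi/2,41);return np.vstack([[[-60-o,-39-o]],np.c_[20+(39+o)*np.cos(a),(39+o)*np.sin(a)],[[-60-o,39+o]]])/1e3
def nR(yaw): return R.from_euler('ZY',[yaw,-np.pi/6]).as_matrix()
def rend(c,pf,Rm,t):
    m=None
    for o,z in((3,0),(3,.014),(7,.018)):
        p=pf(o);q=proj(c,np.c_[p,np.full(len(p),z)]@Rm.T+t);k=np.zeros((400,640),np.uint8)
        cv2.fillPoly(k,[np.round(q*16).astype(np.int32)],255,shift=4);m=k if m is None else m&k
    return m
G=lambda m:cv2.GaussianBlur(m.astype(np.float32),(0,0),1.2)
def fitn(c,mask,pf,x0,fz=True):
    B=G(mask);f=lambda p:np.abs(B-G(rend(c,pf,nR(p[2]*10),np.array([p[0],p[1],.095])))).sum()/mask.sum()
    x=np.array([x0[0],x0[1],x0[2]/10])
    for st in(.01,.003):
        r=minimize(f,x,method="Nelder-Mead",options=dict(initial_simplex=np.vstack([x]+[x+st*e for e in np.eye(3)]),xatol=1e-5,fatol=1e-5));x=r.x
    return x*[1,1,10],r.fun
E
python3 - <<'E'
from nest import *
s=pickle.load(open("w2.pkl","rb"));c=cam("wrist",s);im=cv2.imread("pics/w2raw.png")[:,:,::-1]
out=[]
for pf,uv,x0 in((sqp,(270,180),(.65,-.04,-.13)),(rdp,(375,190),(.65,.10,-.13))):
    m=blob(im,uv,120);print(m.sum()/255);r=fitn(c,m,pf,x0);print(r);out.append(r[0])
print(out[1]-out[0],np.linalg.norm((out[1]-out[0])[:2]),np.arctan2(-(out[1]-out[0])[0],(out[1]-out[0])[1]))
E
```

```text
6852.0
(array([ 0.65625636, -0.03084496, -0.15725048]), np.float64(0.013498143164154161))
5456.0
(array([ 0.67863863,  0.10748888, -0.15662918]), np.float64(0.009411995215287362))
[0.02238227 0.13833385 0.0006213 ] 0.14013286236854902 -0.16040882436759868
```

Both nest fits have low residuals, and their spacing is 140.1 mm against the stated 140. The nests are T (0.6563, -0.0308) and D (0.6786, 0.1075), both at yaw -0.158. Now over the square meter.

Emit:
apply_moves([
  [[0.04,0.065,0.02,-0.024,1],[0.083,0.13,0.06,-0.048,1],[0.126,0.2,0.12,-0.072,1],[0.17,0.27,0.18,-0.096,1],[0.212,0.34,0.24,-0.12,1],[0.255,0.41,0.3,-0.144,1],[0.3,0.48,0.35,-0.17,1],[0.343,0.547,0.4,-0.194,1],[0.343,0.547,0.4,-0.194,1],[0.343,0.547,0.4,-0.194,1]],
])

```text
t: 3.55
tool_pos: [0.4461, 0.3057, 0.121]
orientation: [-0.0, -0.302, 0.953, -0.0]
ft_force: [0.2, 0.0, 0.4]
opening: 1.003
finger_force: 0.0
```

```bash
cat > m.py <<'E'
# target in tool axes/units: python3 m.py x y z yaw
from h import *
import sys
s=read_state();Q=q2R(s["orientation"]);v=np.array([float(a) for a in sys.argv[1:4]]);yaw=float(sys.argv[4])
d=Q.T@(v-s["tool_pos"]);y=np.arctan2(Q[1,0],Q[0,0]);t=-((yaw-y+np.pi)%(2*np.pi)-np.pi)
print("t",s["t"],s["tool_pos"],"yaw",y,"F",s["ft_force"],"frac",np.round(d/.5,4),"turn",round(t/np.pi,4))
E
python3 - <<'E'
from h import *
capture("wrist");s=read_state();im=capture("wrist");print(s["tool_pos"],np.abs(s["qvel"]).max())
c=cam("wrist",s);m=blob(im,(320,150));print(m.sum()/255)
x=fit(c,m,SQ,(.4476,.3057,.6096));print(x)
E
python3 m.py .4476 .3057 .022 3.7512
```

```text
[0.44768631 0.30521231 0.12215454] 0.03592133044053732
15909.0
(array([0.44762421, 0.30508699, 0.6131615 ]), np.float64(0.026148720849833426))
t 3.65 [0.44864675 0.3047532  0.12274446] yaw -2.531040755501546 F [ 0.00359055 -0.77550806 -0.19221421] frac [0.0012 0.0029 0.2015] turn 0.0003
```

The close view confirms (0.4476, 0.3051, yaw 0.613). Descend and grip.

Emit:
apply_moves([
  [[0,0,0.04,-0.001,1],[0,0,0.09,-0.001,1],[0,0,0.14,-0.001,1],[0,0,0.18,-0.001,1],[0,0,0.198,-0.001,1],[0,0,0.198,-0.001,0.2],[0,0,0.198,-0.001,0.2],[0,0,0.198,-0.001,0.2],[0,0,0.198,-0.001,0.2],[0,0,0.198,-0.001,0.2]],
], grip_force=45)

```text
t: 4.65
tool_pos: [0.4496, 0.3048, 0.0242]
orientation: [0.002, -0.301, 0.953, 0.0]
ft_force: [-1.4, -0.7, 6.7]
opening: 0.627
finger_force: 51.4
```

Emit:
apply_moves([
  [[0,0,-0.01,0,0.2],[0,0,-0.04,0,0.2],[0,0,-0.1,0,0.2],[0,0,-0.18,0,0.2],[0,0,-0.26,0,0.2],[0,0,-0.34,0,0.2],[0,0,-0.4,0,0.2],[0,0,-0.42,0,0.2],[0,0,-0.42,0,0.2],[0,0,-0.42,0,0.2]],
])

```text
t: 5.65
tool_pos: [0.4467, 0.3036, 0.2299]
orientation: [-0.002, -0.302, 0.953, -0.0]
ft_force: [0.4, 0.2, -5.4]
opening: 0.624
finger_force: 50.3
```

```bash
python3 - <<'E'
from h import *
from scipy.optimize import minimize
capture("side");s=read_state();im=capture("wrist");cv2.imwrite("pics/w3.png",im[:,:,::-1]);sd=capture("side");cv2.imwrite("pics/s3.png",cv2.resize(sd[60:260,190:450,::-1],None,fx=3,fy=3))
print(s["tool_pos"],s["ft_force"],s["opening"])
E
python3 m.py .6 0 .25 2.9836
```

```text
[0.44646261 0.30350988 0.22927881] [ 0.34952982  0.60280473 -4.28981633] 0.6226223845633712
t 5.8 [0.44670078 0.30361225 0.22941451] yaw -2.5284412592005556 F [-0.03311711 -0.32646041 -5.0632153 ] frac [ 0.0989 -0.673  -0.0414] turn 0.2455
```

View pics/w3.png

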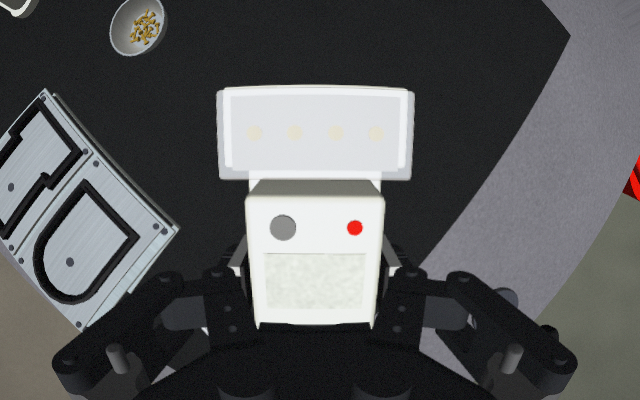

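The meter is held squarely between the fingers. Foot corners are at (218,92), (412,92), (219,179) and (412,180), and the case-top corners at (248,195) and (383,195). From these I'll work out its pose in the hand.

```bash
cat > inhand.py <<'E'
from h import *
c=calibration("wrist");T=c["T_tool_cam"];C=(c["mtx"],T[:3,:3],T[:3,3],True)
B=np.diag([-1.,1,-1])   # meter x=-tool x, z=-tool z
def inhand(M,uv,h0=.022):
    def f(p): return (proj(C,np.array(M)/1e3@(R.from_euler('ZYX',p[3:]).as_matrix().T)@B+p[:3])-uv).ravel()
    r=least_squares(f,[0,0,h0,0,0,0],loss="soft_l1");return r.x,f(r.x).reshape(-1,2)
E
python3 - <<'E'
from inhand import *
M=[[-80,-45,20],[-80,45,20],[-40,-45,20],[-40,45,20],[-36,-27,58],[-36,27,58]]
for uv in([[218,92],[412,92],[219,179],[412,180],[248,195],[383,195]],):
  x,e=inhand(M,np.array(uv));print(x.round(4));print(e.round(1))
E
```

```text
[-0.0044  0.0009  0.009   0.0011 -0.1414  0.0016]
[[  1.3   0.7]
 [ -0.7   0.7]
 [ -0.   -1.6]
 [ -0.2  -2.7]
 [-12.1   0.4]
 [ 12.5   0.3]]
```

```bash
python3 - <<'E'
from inhand import *
M=np.array([[-80,-45,20],[-80,45,20],[-40,-45,20],[-40,45,20]])/1e3;uv=np.array([[218,92],[412,92],[219,179],[412,180]])
for h in(.018,.020,.022,.024,.026):
  f=lambda p:(proj(C,M@R.from_euler('zy',[p[2],p[3]]).as_matrix().T@B+[p[0],p[1],h])-uv).ravel()
  r=least_squares(f,[0,0,0,0]);print(h,r.x.round(4),r.cost,r.fun.round(1))
E
```

```text
0.018 [-0.0026  0.0007 -0.0005  0.0163] 9.134649242569198 [-1.2  1.1  1.8  1.4  1.5 -0.9 -2.1 -1.8]
0.02 [-0.002   0.0007 -0.0004  0.0459] 13.079523757997283 [-1.4  1.3  2.   1.5  2.  -1.2 -2.6 -2. ]
0.022 [-0.0014  0.0007 -0.0004  0.0755] 18.068536651326 [-1.6  1.5  2.2  1.8  2.5 -1.4 -3.1 -2.3]
0.024 [-0.0007  0.0007 -0.0003  0.105 ] 24.209287874406368 [-1.8  1.7  2.4  2.   3.  -1.7 -3.7 -2.6]
0.026 [-0.      0.0007 -0.0003  0.1343] 31.62860179886189 [-2.   2.   2.6  2.3  3.6 -2.1 -4.2 -3. ]
```

```bash
python3 - <<'E'
import numpy as np
g=np.array([.001,.045]);a=np.radians(30)
rot=lambda t:np.array([[np.cos(t),-np.sin(t)],[np.sin(t),np.cos(t)]])
for nose in(.060,.059):
  for ph in range(0,31,5):
    p=np.radians(ph);nx=nose+.002-.014*np.tan(a-p) if ph<30 else nose
    N=rot(a)@[nx,0]+[0,.095];G=N+rot(p)@(g-[nose,0]);print(ph,"s %.4f tcpz %.4f"%(G[0],G[1]-.024))
E
python3 m.py .6441 -.0289 .200 2.9836
```

```text
0 s -0.0123 tcpz 0.1430
5 s -0.0147 tcpz 0.1384
10 s -0.0166 tcpz 0.1335
15 s -0.0182 tcpz 0.1283
20 s -0.0193 tcpz 0.1229
25 s -0.0199 tcpz 0.1172
30 s -0.0216 tcpz 0.1105
0 s -0.0122 tcpz 0.1425
5 s -0.0145 tcpz 0.1380
10 s -0.0165 tcpz 0.1332
15 s -0.0181 tcpz 0.1281
20 s -0.0192 tcpz 0.1227
25 s -0.0198 tcpz 0.1172
30 s -0.0216 tcpz 0.1105
t 5.8 [0.44670078 0.30361225 0.22941451] yaw -2.5284412592005556 F [-0.03311711 -0.32646041 -5.0632153 ] frac [ 0.0595 -0.7711  0.0583] turn 0.2455
```

Emit:
apply_moves([
  [[0.005,-0.06,0,0.02,0.2],[0.01,-0.15,0,0.05,0.2],[0.018,-0.24,0,0.08,0.2],[0.026,-0.34,0,0.11,0.2],[0.034,-0.44,0,0.14,0.2],[0.042,-0.54,0,0.17,0.2],[0.05,-0.63,0,0.2,0.2],[0.056,-0.71,0.02,0.23,0.2],[0.06,-0.76,0.04,0.2455,0.2],[0.06,-0.771,0.04,0.2455,0.2]],
])

```text
t: 6.8
tool_pos: [0.6446, -0.0313, 0.2078]
orientation: [-0.003, 0.081, 0.997, -0.0]
ft_force: [-0.5, 0.3, -3.7]
opening: 0.623
finger_force: 50.1
```

```bash
python3 - <<'E'
from h import *
capture("wrist");capture("wrist");s=read_state();im=capture("wrist");cv2.imwrite("pics/w4.png",im[:,:,::-1]);sd=capture("side");cv2.imwrite("pics/s4.png",cv2.resize(sd[110:270,300:430,::-1],None,fx=3.5,fy=3.5,interpolation=cv2.INTER_CUBIC))
a=np.hstack([cv2.resize(im[:,:,::-1],(400,250))[:250],np.zeros((250,0,3),np.uint8)])
b=cv2.imread("pics/s4.png");H=560;cv2.imwrite("pics/c4.png",b)
E
python3 m.py .6441 -.0289 .143 2.9836
```

```text
t 7.0 [ 0.64479161 -0.02742148  0.2116795 ] yaw 2.984433884322845 F [-0.53020286 -0.27681222 -4.93219665] frac [ 0.0007 -0.0032  0.1374] turn 0.0003
```

View pics/c4.png

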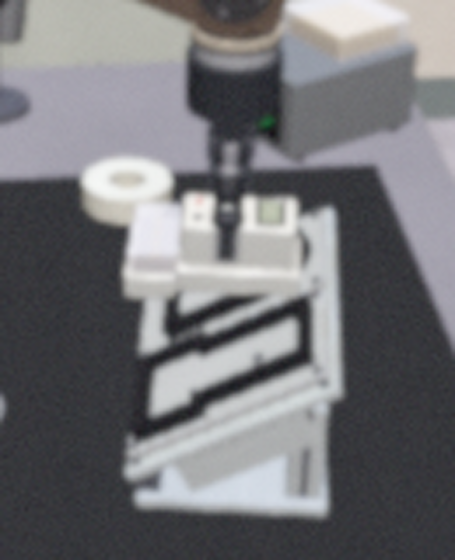

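The side crop shows the meter held over the T nest. Its underside runs from (128,295) to (300,270), so it seems to hang slightly nose-up. I'll quantify that.

```bash
python3 - <<'E'
from h import *
c=cam("side");s=read_state();t=s["tool_pos"];y=-.158
X=np.array([np.cos(y),np.sin(y),0]);Y=np.array([-np.sin(y),np.cos(y),0])
def hit(uv,off):
    d=ray(c,uv)[0];k=((t+off*Y-c[2])@Y)/(d@Y);p=c[2]+k*d-t;return p@X,p[2]
f=lambda u,v:(u/3.5+300,v/3.5+110)
print("tool",t)
print("tail bottom",hit(f(126,296),-.045),"tail top",hit(f(126,270),-.045),"nose bottom",hit(f(302,270),-.033),"nose top",hit(f(303,250),-.033))
# silhouette IoU-like: pts predicted for several pitch
for p in(-.2,-.15,-.1,-.05,0,.05):
  Rm=R.from_euler('ZY',[y,p]).as_matrix();piv=np.array([0,0,.024])
  P=np.array([[-80,-45,0],[-80,-45,20],[-40,-45,0],[60,-33,0],[60,-33,20],[55,-27,58],[-36,-27,58]])/1e3-[0,0,.045]
  q=proj(c,P@Rm.T+t+piv);print(p,((q-[300,110])*3.5).round(0).tolist())
E
```

```text
tool [ 0.64479161 -0.02742148  0.2116795 ]
tail bottom (np.float64(-0.07816872079206497), np.float64(-0.023456727457845106)) tail top (np.float64(-0.07821945115263389), np.float64(0.001114055802965419)) nose bottom (np.float64(0.06202404275949562), np.float64(0.00028920569572510324)) nose top (np.float64(0.061803607544876), np.float64(0.018831469305005122))
-0.2 [[137.0, 310.0], [132.0, 289.0], [185.0, 303.0], [309.0, 279.0], [305.0, 258.0], [292.0, 214.0], [178.0, 230.0]]
-0.15 [[133.0, 306.0], [129.0, 285.0], [182.0, 301.0], [306.0, 283.0], [304.0, 262.0], [293.0, 217.0], [179.0, 228.0]]
-0.1 [[130.0, 302.0], [127.0, 281.0], [179.0, 300.0], [304.0, 286.0], [303.0, 265.0], [294.0, 220.0], [179.0, 226.0]]
-0.05 [[127.0, 298.0], [125.0, 276.0], [176.0, 297.0], [301.0, 289.0], [301.0, 268.0], [295.0, 223.0], [180.0, 224.0]]
0 [[124.0, 293.0], [124.0, 272.0], [173.0, 295.0], [298.0, 293.0], [299.0, 271.0], [296.0, 226.0], [181.0, 222.0]]
0.05 [[121.0, 289.0], [122.0, 268.0], [171.0, 293.0], [295.0, 295.0], [297.0, 274.0], [296.0, 229.0], [182.0, 220.0]]
```

The outer translucent rectangle must be the clear cover (z = 40, 84 wide) hiding the foot, not the foot itself. I'll refit with the cover corners.

```bash
python3 - <<'E'
from inhand import *
M=np.array([[-77,-42,40],[-77,42,40],[-38,-42,40],[-38,42,40],[-36,-27,58],[-36,27,58]])/1e3
uv=np.array([[218,92],[412,92],[219,179],[412,180],[247.5,195],[383.5,195]])
f=lambda p:(proj(C,M@R.from_euler('zy',[p[2],p[3]]).as_matrix().T@B+[p[0],p[1],p[4]])-uv).ravel()
r=least_squares(f,[0,0,0,0,.022]);print(r.x.round(4),r.cost,r.fun.round(1))
for p,h in((0,.021),(-.1,.024),(-.1,.02)):
  g=least_squares(lambda q:f([q[0],q[1],q[2],p,h]),[0,0,0]);print(p,h,g.x.round(4),g.cost)
E
```

```text
[ 0.0006  0.0006 -0.0001  0.0107  0.0294] 11.950350445066244 [-0.3 -0.2  1.  -0.   2.3  0.8 -2.8 -0.1 -2.1 -0.3  2.  -0.2]
0 0.021 [ 0.0011  0.0006 -0.0002] 121.66538376402184
-0.1 0.024 [-0.0042  0.0006 -0.0003] 33.77560435216915
-0.1 0.02 [-0.0036  0.0006 -0.0003] 42.969434043369965
```

```bash
python3 - <<'E'
from h import *
from scipy.optimize import minimize
capture("side");s=read_state();t=np.array([.6444,-.0285,.2118]);y=-.158
for name in("side","scene"):
  c=cam(name);im=capture(name).astype(np.float32);g=im.mean(2)
  win=render(c,[box(-100,80,110,-10,75)],R.from_euler('Z',y).as_matrix(),t-[0,0,.022])>0
  def dist(p,full=False):
    Rm=R.from_euler('ZY',[y,p[2]*10]).as_matrix()
    o=t-np.array([np.cos(y),np.sin(y),0])*p[0]-[0,0,p[1]]
    # gradient of image across model silhouette contour
    m=cv2.GaussianBlur(render(c,SQ,Rm,o).astype(np.float32),(0,0),1.)/255
    sel=win&(m>.02)
    sel=win
    fin=np.zeros((400,640),bool); q=proj(c,t+[0,0,.03]);fin[:int(q[0,1])+12,int(q[0,0])-7:int(q[0,0])+8]=1
    sel=sel&~fin
    a,b=g[sel],m[sel];return -np.corrcoef(a,b)[0,1]
  best=min((minimize(dist,[0,h,p/10],method="Nelder-Mead",options=dict(initial_simplex=np.array([[0,h,p/10],[.006,h,p/10],[0,h+.006,p/10],[0,h,p/10+.008]]))) for h in(.012,.024) for p in(-.15,0)),key=lambda r:r.fun)
  print(name,best.x*[1,1,10],best.fun,[round(dist([dx,h,p/10]),3) for dx,h,p in((0,.022,0),(-.003,.012,-.15),(0,.024,-.1),(0,.029,0))])
E
```

```text
side [0.00206126 0.01859571 0.09911966] -0.5461881299076762 [np.float64(-0.534), np.float64(-0.443), np.float64(-0.474), np.float64(-0.472)]
scene [-0.00454946  0.03622229 -0.29984521] -0.6564064063658976 [np.float64(-0.543), np.float64(-0.452), np.float64(-0.575), np.float64(-0.541)]
```

The in-hand pose is near nominal (offset about 1 mm, pitch within about 0.1). The nose contact will set the tilt, so I'll lower under force watch.

Emit:
apply_moves([
  [[0.002,-0.002,0.02,0,0.2],[0.002,-0.002,0.05,0,0.2],[0.002,-0.002,0.08,0,0.2],[0.002,-0.002,0.1,0,0.2],[0.002,-0.002,0.11,0,0.2],[0.002,-0.002,0.116,0,0.2],[0.002,-0.002,0.12,0,0.2],[0.002,-0.002,0.124,0,0.2],[0.002,-0.002,0.128,0,0.2],[0.002,-0.002,0.132,0,0.2]],
], grip_force=35)

```text
t: 8.15
tool_pos: [0.6444, -0.0293, 0.1467]
orientation: [0.0, 0.079, 0.997, -0.0]
ft_force: [0.1, 0.1, -4.7]
opening: 0.629
finger_force: 50.3
```

Emit:
apply_moves([
  [[0,0,0.003,0,0.2],[0,0,0.006,0,0.2],[0.002,0,0.009,0,0.2],[0.003,0,0.012,0,0.2],[0.005,0,0.015,0,0.2],[0.006,0,0.018,0,0.2],[0.007,0,0.02,0,0.2],[0.008,0,0.023,0,0.2],[0.009,0,0.025,0,0.2],[0.009,0,0.025,0,0.2]],
], grip_force=35)

```text
t: 9.15
tool_pos: [0.6399, -0.0287, 0.1383]
orientation: [0.0, 0.079, 0.997, -0.0]
ft_force: [-9.8, -0.1, 11.0]
opening: 0.623
finger_force: 53.3
```

Nose contact, with the force normal to the slope as expected. I'll lower the grip and continue the tilt.

Emit:
apply_moves([
  [[0,0,0,0,0.2],[0,0,0,0,0.2],[0.001,0,0.003,0,0.2],[0.001,0,0.005,0,0.2],[0.002,0,0.008,0,0.2],[0.003,0,0.01,0,0.2],[0.003,0,0.01,0,0.2],[0.003,0,0.01,0,0.2],[0.003,0,0.01,0,0.2],[0.003,0,0.01,0,0.2]],
], grip_force=20)

```text
t: 10.15
tool_pos: [0.6374, -0.0283, 0.1326]
orientation: [-0.001, 0.079, 0.997, -0.0]
ft_force: [-12.7, 0.7, 12.3]
opening: 0.628
finger_force: 54.5
```

```bash
python3 - <<'E'
from h import *
s=read_state();print(s["tool_pos"],s["ft_force"],s["torque"],s["finger_force"])
sd=capture("side");w=capture("wrist");cv2.imwrite("pics/c5.png",np.hstack([cv2.resize(sd[140:260,325:415,::-1],(450,600),interpolation=cv2.INTER_CUBIC),cv2.resize(w[60:360,230:405,::-1],(350,600))]))
E
```

```text
[ 0.63741816 -0.02828964  0.13257944] [-12.65879762   0.67747672  12.34132746] [ 0.02911559  1.31511412 -0.11232275] 54.51759338378906
```

View pics/c5.png

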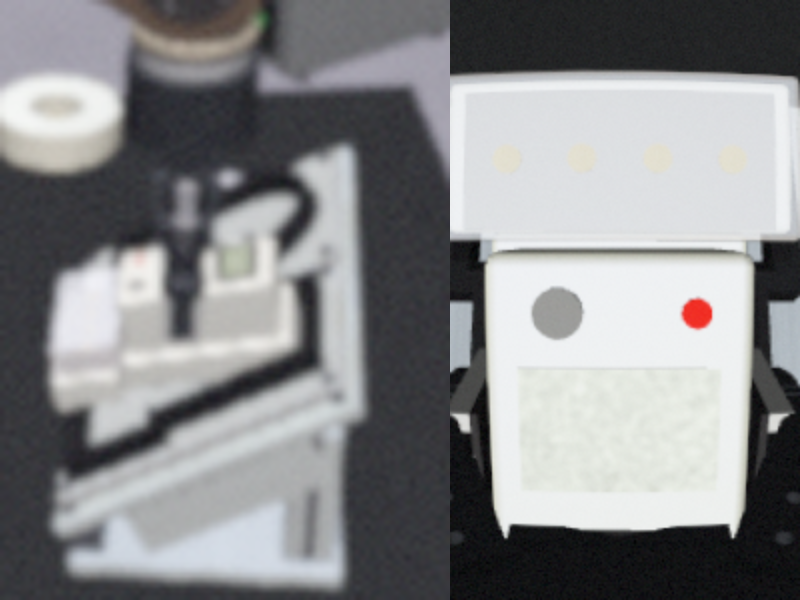

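The left half shows the meter partly tilted (about 15°) with its nose in the nest. The right half shows it still square in the fingers. Continue.

Emit:
apply_moves([
  [[0.001,0,0.004,0,0.2],[0.002,0,0.008,0,0.2],[0.002,0,0.012,0,0.2],[0.003,0,0.016,0,0.2],[0.003,0,0.02,0,0.2],[0.004,0,0.024,0,0.2],[0.005,0,0.028,0,0.2],[0.005,0,0.03,0,0.2],[0.005,0,0.03,0,0.2],[0.005,0,0.03,0,0.2]],
])

```text
t: 11.25
tool_pos: [0.6333, -0.0276, 0.1174]
orientation: [-0.004, 0.079, 0.997, -0.0]
ft_force: [-18.4, 0.8, 14.6]
opening: 0.624
finger_force: 59.7
```

```bash
python3 - <<'E'
from h import *
s=read_state();print(s["tool_pos"],s["ft_force"],s["torque"],s["finger_force"])
sd=capture("side");cv2.imwrite("pics/s6.png",sd[:,:,::-1])
c=cam("side");b=sd.mean(2)
# edge line of meter near-side bottom: predict tilt by corr fit
from scipy.optimize import minimize
t=s["tool_pos"];y=-.158
E
```

```text
[ 0.6333346  -0.02758313  0.11741221] [-18.36798378   0.84865649  14.62067471] [ 0.13741894  2.00003301 -0.20406147] 59.69437122344971
```

Emit:
apply_moves([
  [[0.002,0,0.003,0,0.2],[0.004,0,0.006,0,0.2],[0.004,0,0.009,0,0.2],[0.004,0,0.012,0,0.2],[0.005,0,0.014,0,0.2],[0.005,0,0.016,0,0.2],[0.005,0,0.016,0,0.2],[0.005,0,0.016,0,0.2],[0.005,0,0.016,0,0.2],[0.005,0,0.016,0,0.2]],
])

```text
t: 12.3
tool_pos: [0.6334, -0.0276, 0.1172]
orientation: [-0.001, 0.079, 0.997, -0.0]
ft_force: [-26.9, 3.1, 38.1]
opening: 0.622
finger_force: 62.3
```

```bash
python3 - <<'E'
from h import *
s=read_state();print(s["tool_pos"],s["ft_force"],s["torque"],s["finger_force"])
sd=capture("side");w=capture("wrist");cv2.imwrite("pics/c6.png",np.hstack([cv2.resize(sd[140:260,325:415,::-1],(450,600),interpolation=cv2.INTER_CUBIC),cv2.resize(w[60:360,230:405,::-1],(350,600))]))
E
```

```text
[ 0.63344834 -0.02759407  0.11717835] [-26.93938127   3.05229872  38.08584449] [ 0.46701082  3.53072322 -0.20581385] 62.3241126537323
```

View pics/c6.png

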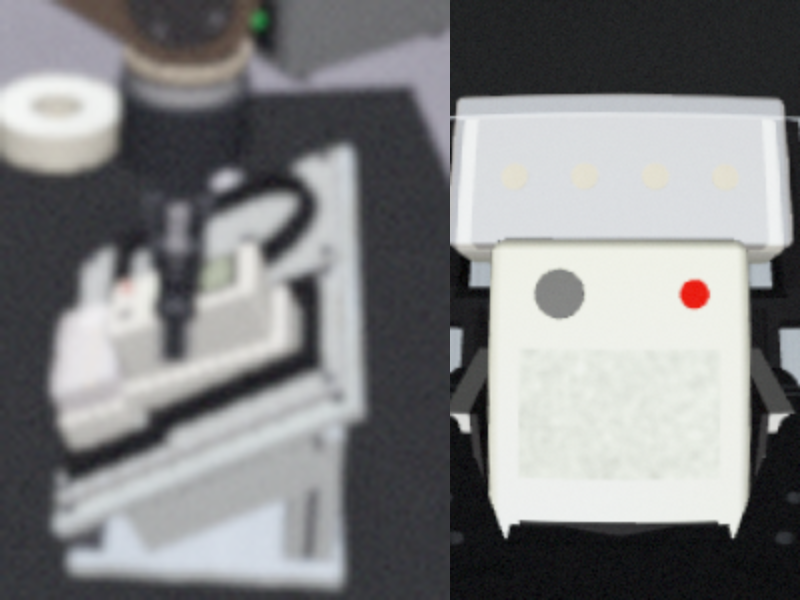

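The left half shows the tilt matching the plate, but the whole base edge stands above the rim and the force is climbing: it's hung up. I'll solve for its pose from the wrist view, with cover corners near (233,119), (397,119), (232,184), (400,184) and case corners (253,181), (379,181).

```bash
python3 - <<'E'
from inhand import *
M=np.array([[-77,-42,40],[-77,42,40],[-38,-42,40],[-38,42,40],[-36,-27,58],[-36,27,58]])/1e3
uv=np.array([[233.5,119],[397.5,119],[232.5,183],[400,184],[253.5,181.5],[379,181.5]])
f=lambda p:(proj(C,M@R.from_euler('zy',[p[2],p[3]]).as_matrix().T@B+[p[0],p[1],p[4]])-uv).ravel()
r=least_squares(f,[0,0,0,-.4,.022]);print(r.x.round(4),r.cost,r.fun.round(1))
s=read_state();t=s["tool_pos"];Q=q2R(s["orientation"])
y=-.158
def rel(p):
    o=Q@[p[0],p[1],p[4]]+t;Rm=Q@B.T@R.from_euler('zy',[p[2],p[3]]).as_matrix()
    N=R.from_euler('ZY',[y,-np.pi/6]).as_matrix();return (N.T@(o-[.6563,-.0308,.095])*1e3).round(1),R.from_matrix(N.T@Rm).as_euler('zyx').round(3)
print(t,rel(r.x))
for pt in(-.35,-.45,-.52):
  g=least_squares(lambda q:f([q[0],q[1],q[2],pt,q[3]]),[0,0,0,.022]);p=np.r_[g.x[:3],pt,g.x[3]];print(pt,g.cost,g.x.round(4),rel(p))
# what s, gz would seat
E
```

```text
[-2.070e-02  1.000e-03 -3.000e-04 -4.829e-01  2.120e-02] 31.800826450783738 [ 3.8 -2.8 -3.1 -2.5 -1.3  3.8  0.6  2.9  0.1 -0.8 -0.2 -0.7]
[ 0.63343358 -0.02759928  0.11718257] (array([-1.6,  0.5,  2.1]), array([ 0.   ,  0.043, -0.001]))
-0.35 66.00741248747558 [-0.0181  0.001  -0.0001  0.0317] (array([-9.2,  0.5, -5.7]), array([ 0.   ,  0.176, -0.001]))
-0.45 34.11437313794689 [-0.0201  0.001  -0.0002  0.0238] (array([-3.4,  0.5,  0.1]), array([ 0.   ,  0.076, -0.001]))
-0.52 34.948565060389825 [-0.0212  0.001  -0.0003  0.0182] (array([0.3, 0.5, 4.3]), array([ 0.   ,  0.006, -0.001]))
```

The fit puts the meter within about 2 mm of seated (x -1.6, y 0.5, z 2 mm, pitch 0.04). The height and force also agree with it bearing on the floor. I'll unload slightly and open gently.

Emit:
apply_moves([
  [[0.003,0,-0.006,0,0.2],[0.004,0,-0.01,0,0.2],[0.004,0,-0.01,0,0.6],[0.004,0,-0.01,0,0.63],[0.004,0,-0.01,0,0.65],[0.004,0,-0.01,0,0.67],[0.004,0,-0.01,0,0.7],[0.004,0,-0.01,0,0.75],[0.004,0,-0.01,0,0.8],[0.004,0,-0.01,0,0.8]],
])

```text
t: 13.4
tool_pos: [0.6312, -0.0271, 0.1105]
orientation: [-0.0, 0.079, 0.997, 0.0]
ft_force: [-0.6, 0.0, 0.6]
opening: 0.8
finger_force: 0.0
```

```bash
python3 - <<'E'
from h import *
s=read_state();print(s["tool_pos"],s["ft_force"],s["torque"],s["finger_force"])
w=capture("wrist");cv2.imwrite("pics/w7.png",w[:,:,::-1])
E
```

```text
[ 0.63119614 -0.02714049  0.11045788] [-0.55654623  0.02661952  0.64500396] [ 0.04011809 -0.0591117   0.02529842] 0.0
```

Released with no load. Retreat up and check.

Emit:
apply_moves([
  [[0,0,-0.02,0,1],[0,0,-0.06,0,1],[0,0,-0.13,0,1],[0,0,-0.22,0,1],[0,0,-0.31,0,1],[0,0,-0.38,0,1],[0,0,-0.42,0,1],[0,0,-0.42,0,1],[0,0,-0.42,0,1],[0,0,-0.42,0,1]],
])

```text
t: 14.45
tool_pos: [0.6304, -0.027, 0.3183]
orientation: [-0.002, 0.079, 0.997, 0.0]
ft_force: [0.9, -0.2, -0.6]
opening: 0.997
finger_force: 0.0
```

```bash
cat > chk.py <<'E'
from nest import *
import sys
# fit meter pose in nest frame: x,y,z,yaw,pitch via silhouette of upper parts
def check(c,mask,parts,n,y=-.158):
    N=nR(y);B=G(mask)
    def f(p,z):
        o=np.array([*n,.095])+N@[p[0],p[1],z];return np.abs(B-G(render(c,parts,N@R.from_euler('zy',[p[2]*10,p[3]*10]).as_matrix(),o))).sum()/mask.sum()
    for z in(0,.005,.01,.015):
        x=np.zeros(4)
        for st in(.006,.002):
            r=minimize(f,x,args=(z,),method="Nelder-Mead",options=dict(initial_simplex=np.vstack([x]+[x+st*e for e in np.eye(4)]),xatol=1e-5,fatol=1e-5,maxiter=400));x=r.x
        print("z",z,(x*[1e3,1e3,10,10]).round(3),round(r.fun,4))
E
python3 - <<'E'
from chk import *
capture("wrist");capture("wrist");s=read_state();w=capture("wrist");cv2.imwrite("pics/w8.png",w[:,:,::-1]);pickle.dump(s,open("w8.pkl","wb"))
c=cam("wrist",s);o=proj(c,np.array([.6563,-.0308,.095])+nR(-.158)@[0,0,.058])[0];print(s["t"],s["tool_pos"],o)
cv2.imwrite("pics/c8.png",cv2.resize(w[60:300,160:480,::-1],None,fx=2.4,fy=2.4,interpolation=cv2.INTER_CUBIC))
E
```

```text
14.55 [ 0.6305058  -0.02698415  0.31821124] [314.37070156 176.93704667]
```

View pics/c8.png

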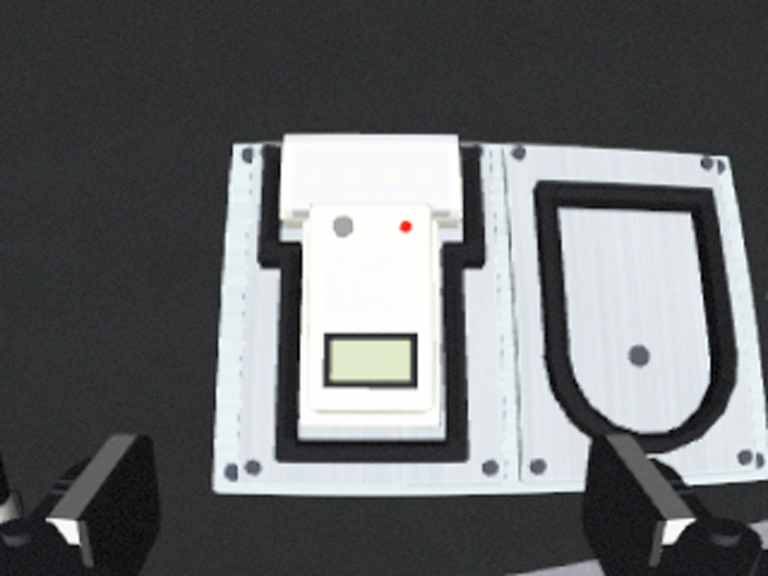

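The T meter lies in its nest with its foot over the lower rim, and some floor shows beyond its nose at (370,432). I'll measure its residual pose.

```bash
python3 - <<'E'
from chk import *
s=pickle.load(open("w8.pkl","rb"));c=cam("wrist",s);w=cv2.imread("pics/w8.png")[:,:,::-1]
crop=(w[60:300,160:480]).min(2);print("col vals",[int(w[60+int(v/2.4),160+int(370/2.4)].min()) for v in(140,180,300,400,418,425,432,436,445,455)], [int(w[60+int(v/2.4),160+290//2].min()) for v in (0,)])
# nest re-measure: round nest
m=blob(w,(160+int(630/2.4),60+int(300/2.4)),120);print("nest round",fitn(c,m,rdp,(.6786,.1075,-.158)))
for th in(215,225,235):
    m=blob(w,(160+int(370/2.4),60+int(300/2.4)),th);k=np.argwhere(m);print(th,m.sum()/255,k.min(0),k.max(0))
    if th==225 : mm=m
check(c,mm,SQ,(.6563,-.0308))
E
```

```text
col vals [241, 249, 250, 254, 254, 235, 220, 222, 24, 45] [50]
nest round (array([ 0.67832536,  0.10765925, -0.17735001]), np.float64(0.011295687884053215))
215 7904.0 [116 277] [241 351]
225 7468.0 [116 277] [241 351]
235 7326.0 [117 277] [237 351]
z 0 [-5.298 -0.685 -0.007  0.066] 0.0391
z 0.005 [-4.209e+00 -5.500e-02  4.000e-03  2.000e-03] 0.055
z 0.01 [-1.721 -0.57  -0.005 -0.146] 0.0679
z 0.015 [-2.05  -0.753 -0.01  -0.106] 0.1
```

The fit says the nose is on the floor but the meter sits 5 mm downhill. Its foot rides on the lower lead-in (tail up about 0.066 rad). I'll nudge it uphill with shut fingers against the tail of its cover.

Emit:
apply_moves([
  [[0.05,0,0,0,0],[0.12,0,0,0,0],[0.18,0,0.02,0,0],[0.208,0,0.08,0,0],[0.208,0,0.16,0,0],[0.208,0,0.25,0,0],[0.208,0,0.34,0,0],[0.208,0,0.42,0,0],[0.208,0,0.46,0,0],[0.208,0,0.48,0,0]],
])

```text
t: 15.6
tool_pos: [0.5261, -0.0103, 0.0772]
orientation: [-0.003, 0.079, 0.997, 0.0]
ft_force: [-0.3, 0.0, 0.3]
opening: 0.001
finger_force: 0.0
```

```bash
python3 - <<'E'
from h import *
capture("side");s=read_state();print(s["t"],s["tool_pos"],s["ft_force"],s["opening"])
d=s["tool_pos"]-[.6563,-.0308,0];print("s",d@[.9875,-.1573,0],"lat",d@[.1573,.9875,0])
E
```

```text
15.65 [ 0.52628047 -0.01033494  0.07712405] [-1.16092619 -0.08230179 -0.70014009] -0.004673893908984444
s -0.13161344030697428 lat -0.00024282038447501902
```

Emit:
apply_moves([
  [[-0.012,0,0,0,0],[-0.024,0,0,0,0],[-0.034,0,0,0,0],[-0.042,0,0,0,0],[-0.046,0,0,0,0],[-0.05,0,0,0,0],[-0.053,0,0,0,0],[-0.056,0,0,0,0],[-0.058,0,0,0,0],[-0.06,0,0,0,0]],
])

```text
t: 16.65
tool_pos: [0.5579, -0.0154, 0.0806]
orientation: [-0.0, 0.079, 0.997, 0.0]
ft_force: [-3.7, 0.4, -0.4]
opening: -0.0
finger_force: 1.5
```

```bash
cat > st.py <<'E'
from h import *
s=read_state();d=s["tool_pos"]-[.6563,-.0308,0];print(s["t"],s["tool_pos"],s["ft_force"],s["torque"],"s",d@[.9875,-.1573,0],"lat",d@[.1573,.9875,0])
E
python3 st.py
```

```text
16.65 [ 0.55794635 -0.01537715  0.08055589] [-3.6561958   0.39396627 -0.37189231] [ 0.04503242  0.46496011 -0.02878719] s -0.09955023889939202 lat -0.0002409656748501316
```

Emit:
apply_moves([
  [[-0.001,0,0,0,0],[-0.002,0,0,0,0],[-0.003,0,0,0,0],[-0.004,0,0,0,0],[-0.005,0,0,0,0],[-0.006,0,0,0,0],[-0.007,0,0,0,0],[-0.008,0,0,0,0],[-0.008,0,0,0,0],[-0.008,0,0,0,0]],
])

```text
t: 17.65
tool_pos: [0.5583, -0.0154, 0.0803]
orientation: [-0.006, 0.079, 0.997, 0.0]
ft_force: [-13.1, 2.1, 8.1]
opening: 0.001
finger_force: 6.6
```

```bash
python3 st.py
```

```text
17.65 [ 0.5582596  -0.01538896  0.08034224] [-13.06706269   2.07661386   8.08294785] [ 0.22794567  2.07393501 -0.01409344] s -0.09923904705651913 lat -0.0002033503008359392
```

Emit:
apply_moves([
  [[-0.001,0,0,0,0],[-0.002,0,0,0,0],[-0.003,0,0,0,0],[-0.004,0,0,0,0],[-0.005,0,0,0,0],[-0.006,0,0,0,0],[-0.007,0,0,0,0],[-0.008,0,0,0,0],[-0.008,0,0,0,0],[-0.008,0,0,0,0]],
])

```text
t: 18.65
tool_pos: [0.5585, -0.0154, 0.0802]
orientation: [-0.011, 0.078, 0.997, 0.001]
ft_force: [-24.1, 1.9, 17.5]
opening: -0.002
finger_force: 12.2
```

```bash
python3 st.py
```

```text
18.65 [ 0.558488   -0.01539201  0.08023441] [-24.13849208   1.92717992  17.49402959] [ 0.29068062  3.80677525 -0.02697221] s -0.0990130250342923 lat -0.00017043768754413519
```

Not moving further at 24 N. Back off and measure.

Emit:
apply_moves([
  [[0.02,0,0,0,0],[0.06,0,0,0,0],[0.08,0,-0.06,0,0.5],[0.08,0,-0.15,0,1],[0.05,0,-0.24,0,1],[-0.02,0,-0.33,0,1],[-0.08,0,-0.42,0,1],[-0.14,0,-0.48,0,1],[-0.14,0,-0.48,0,1],[-0.14,0,-0.48,0,1]],
])

```text
t: 19.65
tool_pos: [0.6368, -0.0282, 0.3223]
orientation: [0.002, 0.079, 0.997, -0.0]
ft_force: [-0.4, 0.1, -0.5]
opening: 0.998
finger_force: 0.0
```

```bash
cat > v.py <<'E'
from chk import *
import sys
capture("wrist");capture("wrist");s=read_state();w=capture("wrist");cv2.imwrite("pics/%s.png"%sys.argv[1],w[:,:,::-1]);pickle.dump(s,open(sys.argv[1]+".pkl","wb"))
c=cam("wrist",s);o=proj(c,np.array([.6563,-.0308,.095])+nR(-.158)@[0,0,.058])[0];print(s["t"],s["tool_pos"],o)
for th in(225,238):
    m=blob(w,(int(o[0]),int(o[1])-5),th);print(th,m.sum()/255);check(c,m,SQ,(.6563,-.0308))
E
python3 v.py w9
```

```text
19.75 [ 0.63448923 -0.02761433  0.31891489] [314.36884984 172.66618075]
225 7059.0
z 0 [-6.294e+00 -1.400e-02 -2.000e-03 -3.600e-02] 0.0774
z 0.005 [-5.786e+00 -2.120e-01  3.000e-03  2.700e-02] 0.1112
z 0.01 [-4.387 -0.389 -0.     0.012] 0.1452
z 0.015 [ 1.203  0.552  0.02  -0.312] 0.0969
238 6645.0
z 0 [-7.255 -0.942  0.009  0.027] 0.1532
z 0.005 [-5.733e+00 -5.020e-01  4.000e-03  2.200e-02] 0.1802
z 0.01 [-5.191e+00 -1.411e+00  2.000e-03  2.900e-02] 0.2163
z 0.015 [-3.84   0.98   0.01   0.017] 0.252
```

```bash
cat > feat.py <<'E'
from chk import *
def feats(w,c,n=(.6563,-.0308),zf=.058):
    f=w.astype(int);N=nR(-.158);o=np.array([*n,.095]);out={}
    red=(f[...,0]-f[...,1]>60)&(f[...,0]-f[...,2]>60)
    lcd=(f[...,1]-f[...,2]>15)&(f[...,1]>120)&(abs(f[...,0]-f[...,1])<25)
    ctr=proj(c,o)[0]
    for k,m in(("red",red),("lcd",lcd)):
        m=m.copy();yy,xx=np.mgrid[:400,:640];m&=(np.hypot(xx-ctr[0],yy-ctr[1])<70)
        p=np.argwhere(m)[:,::-1].mean(0);d=N.T@ray(c,p)[0];q=N.T@(c[2]-o);out[k]=(p.round(1),((q+d*((zf-q[2])/d[2]))*1e3).round(1),int(m.sum()))
    return out
E
python3 - <<'E'
from feat import *
for n in("w8","w9"):
    s=pickle.load(open(n+".pkl","rb"));w=cv2.imread(f"pics/{n}.png")[:,:,::-1];c=cam("wrist",s);print(n,feats(w,c))
    o=np.array([.6563,-.0308,.095]);N=nR(-.158)
    col=proj(c,o+np.array([[x,0,0] for x in np.arange(-.1,.081,.004)])@N.T).round().astype(int)
    print([tuple(w[v,u]) for u,v in col[::2]][-12:])
    v0=col[:,1].min();u=col[20,0];print("column",u,"rows min-channel",[(r,int(w[r,u].min()),int(w[r,u,0])-int(w[r,u,2])) for r in range(105,262,3)])
E
```

```text
w8 {'red': (array([328.7, 154. ]), array([-26. ,  15.2,  58. ]), 24), 'lcd': (array([313.8, 210.5]), array([35.6, -0.6, 58. ]), 580)}
[(np.uint8(253), np.uint8(253), np.uint8(252)), (np.uint8(253), np.uint8(254), np.uint8(253)), (np.uint8(254), np.uint8(254), np.uint8(253)), (np.uint8(220), np.uint8(228), np.uint8(196)), (np.uint8(224), np.uint8(234), np.uint8(204)), (np.uint8(225), np.uint8(234), np.uint8(204)), (np.uint8(116), np.uint8(119), np.uint8(114)), (np.uint8(254), np.uint8(254), np.uint8(253)), (np.uint8(254), np.uint8(254), np.uint8(254)), (np.uint8(222), np.uint8(229), np.uint8(232)), (np.uint8(47), np.uint8(43), np.uint8(49)), (np.uint8(223), np.uint8(231), np.uint8(234))]
column 314 rows min-channel [(105, 48, -7), (108, 50, -3), (111, 49, -2), (114, 51, -4), (117, 236, -5), (120, 250, -2), (123, 249, -2), (126, 249, -2), (129, 249, -2), (132, 248, -3), (135, 249, -2), (138, 249, -2), (141, 249, -2), (144, 243, -1), (147, 253, 1), (150, 253, 1), (153, 253, 1), (156, 253, 1), (159, 253, 1), (162, 253, 1), (165, 252, 1), (168, 252, 1), (171, 252, 0), (174, 251, 1), (177,
[... 1283 characters left out ...]
), (129, 248, -2), (132, 249, -2), (135, 249, -2), (138, 249, -2), (141, 245, 5), (144, 251, 3), (147, 251, 3), (150, 252, 2), (153, 251, 3), (156, 252, 2), (159, 252, 1), (162, 252, 1), (165, 251, 1), (168, 251, 1), (171, 251, 2), (174, 252, 1), (177, 251, 1), (180, 251, 1), (183, 252, 2), (186, 252, 2), (189, 248, 3), (192, 43, -3), (195, 188, 24), (198, 191, 26), (201, 189, 25), (204, 191, 25), (207, 191, 25), (210, 129, 15), (213, 159, 8), (216, 252, 2), (219, 252, 2), (222, 247, 3), (225, 199, 14), (228, 235, 8), (231, 252, 2), (234, 197, 14), (237, 220, -13), (240, 33, -5), (243, 43, -2), (246, 47, 0), (249, 169, -14), (252, 221, -12), (255, 225, -10), (258, 228, -13), (261, 227, -12)]
```

```bash
cat >> feat.py <<'E'
def cmask(w,uv):
    f=cv2.GaussianBlur(w,(3,3),0).astype(int);m=((f.min(2)>90)&(f[...,0]-f[...,2]>-8)).astype(np.uint8)
    m|=((f.min(2)>236)).astype(np.uint8);m=cv2.morphologyEx(m,cv2.MORPH_OPEN,np.ones((3,3),np.uint8));m=cv2.morphologyEx(m,cv2.MORPH_CLOSE,np.ones((5,5),np.uint8))
    n,l=cv2.connectedComponents(m);m=(l==l[uv[1],uv[0]]).astype(np.uint8);k,_=cv2.findContours(m,cv2.RETR_EXTERNAL,cv2.CHAIN_APPROX_NONE);return cv2.drawContours(m*0,k,-1,255,-1)
def full(c,mask,parts,n,y=-.158):
    N=nR(y);B=G(mask)
    def f(p): 
        o=np.array([*n,.095])+N@p[:3];return np.abs(B-G(render(c,parts,N@R.from_euler('zy',p[3:]*10).as_matrix(),o))).sum()/mask.sum()
    best=None
    for z0 in(0,.008):
      for p0 in(-.01,.008):
        x=np.array([-.002,0,z0,0,p0])
        for st in(.006,.003,.001):
            r=minimize(f,x,method="Nelder-Mead",options=dict(initial_simplex=np.vstack([x]+[x+st*e for e in np.eye(5)]),xatol=1e-5,fatol=1e-5,maxiter=500));x=r.x
        if best is None or r.fun<best.fun:best=r
    return (best.x*[1e3,1e3,1e3,10,10]).round(3),round(best.fun,4)
E
python3 - <<'E'
from feat import *
for n in("w8","w9"):
    s=pickle.load(open(n+".pkl","rb"));w=cv2.imread(f"pics/{n}.png")[:,:,::-1];c=cam("wrist",s)
    m=cmask(w,(314,165));k=np.argwhere(m);print(n,m.sum()/255,k.min(0),k.max(0))
    print("x,y,z mm, yaw, pitch:",full(c,m,SQ,(.6563,-.0308)))
E
```

```text
w8 7989.0 [115 276] [238 352]
x,y,z mm, yaw, pitch: (array([-4.997e+00, -3.270e-01,  6.209e+00, -2.000e-03,  9.200e-02]), np.float64(0.0095))
w9 7759.0 [115 277] [235 352]
x,y,z mm, yaw, pitch: (array([-2.214, -0.397,  2.383, -0.008, -0.057]), np.float64(0.0083))
```

```bash
cat >> feat.py <<'E'
def costs(c,mask,parts,n,poses,y=-.158):
    N=nR(y);B=G(mask)
    def f(p,z,pt): 
        o=np.array([*n,.095])+N@[p[0],p[1],z];return np.abs(B-G(render(c,parts,N@R.from_euler('zy',[p[2]*10,pt]).as_matrix(),o))).sum()/mask.sum()
    for z,pt in poses:
        x=np.zeros(3)
        for st in(.004,.001): r=minimize(f,x,args=(z,pt),method="Nelder-Mead",options=dict(initial_simplex=np.vstack([x]+[x+st*e for e in np.eye(3)]),xatol=1e-5,fatol=1e-5));x=r.x
        print(z,pt,(x*[1e3,1e3,10]).round(2),round(r.fun,4))
E
python3 - <<'E'
from feat import *
s=pickle.load(open("w9.pkl","rb"));w=cv2.imread("pics/w9.png")[:,:,::-1];c=cam("wrist",s);m=cmask(w,(314,165))
costs(c,m,SQ,(.6563,-.0308),[(0,0),(.001,-.02),(.002,-.04),(.002,-.057),(.004,-.06),(.006,-.09)])
E
python3 - <<'E'
# lcd/red triangulation: same physical points seen after; ratio check of face tilt
from feat import *
for n in("w8","w9"):
    s=pickle.load(open(n+".pkl","rb"));w=cv2.imread(f"pics/{n}.png")[:,:,::-1];c=cam("wrist",s);f=feats(w,c);N=nR(-.158)
    # find pitch such that red & lcd on meter face keep 61.? mm spacing for poses of the fit
    for x,z,p in((-5,6.2,.092),(-2.2,2.4,-.057),(-2,0,0)):
        o=np.array([.6563,-.0308,.095])+N@np.array([x,0,z])/1e3;M=N@R.from_euler('y',p).as_matrix()
        r=[]
        for k in("red","lcd"):
            d=M.T@ray(c,f[k][0])[0];q=M.T@(c[2]-o);r.append((q+d*((.058-q[2])/d[2]))[0]*1e3)
        print(n,(x,z,p),np.round(r,1),round(r[1]-r[0],1))
E
```

```text
0 0 [-3.19 -0.55 -0.01] 0.011
0.001 -0.02 [-2.84 -0.32 -0.  ] 0.0093
0.002 -0.04 [-2.25 -0.41 -0.01] 0.0088
0.002 -0.057 [-2.51 -0.49 -0.01] 0.0088
0.004 -0.06 [-1.51 -0.43 -0.  ] 0.0098
0.006 -0.09 [-0.72 -0.25 -0.  ] 0.0129
w8 (-5, 6.2, 0.092) [-22.9  36.1] 59.0
w8 (-2.2, 2.4, -0.057) [-19.9  42.3] 62.2
w8 (-2, 0, 0) [-23.9  37.7] 61.6
w9 (-5, 6.2, 0.092) [-23.7  32.2] 55.9
w9 (-2.2, 2.4, -0.057) [-20.9  38.4] 59.3
w9 (-2, 0, 0) [-24.9  33.7] 58.6
```

The w9 fit is nearly flat around the seated pose (x ≈ -3 mm resting on the downhill wall, z ≈ 0, pitch ≈ 0). The nudge dropped the foot in. I'll re-check it later from another view. Now the round meter, using the other half-turn so the wrist stays in range.

Emit:
apply_moves([
  [[0.03,-0.06,0,0.045,1],[0.06,-0.13,0.02,0.09,1],[0.1,-0.2,0.04,0.135,1],[0.13,-0.28,0.08,0.18,1],[0.17,-0.36,0.12,0.225,1],[0.21,-0.44,0.16,0.27,1],[0.25,-0.52,0.2,0.315,1],[0.27,-0.58,0.23,0.36,1],[0.282,-0.602,0.24,0.405,1],[0.282,-0.602,0.24,0.45,1]],
])

```text
t: 20.8
tool_pos: [0.4456, -0.3027, 0.1974]
orientation: [-0.003, 0.711, 0.704, -0.0]
ft_force: [1.3, 0.1, -0.7]
opening: 0.997
finger_force: 0.0
```

Emit:
apply_moves([
  [[0,0,0,0.045,1],[0,0,0,0.09,1],[0,0,0,0.135,1],[0,0,0,0.18,1],[0,0,0,0.225,1],[0,0,0,0.27,1],[0,0,0,0.31,1],[0,0,0,0.3166,1],[0,0,0,0.3166,1],[0,0,0,0.3166,1]],
])

```text
t: 21.8
tool_pos: [0.4482, -0.3024, 0.2002]
orientation: [-0.0, 0.959, 0.284, -0.0]
ft_force: [-0.1, 0.0, 0.7]
opening: 1.0
finger_force: 0.0
```

```bash
python3 - <<'E'
from feat import *
capture("wrist");s=read_state();w=capture("wrist");cv2.imwrite("pics/w10.png",w[:,:,::-1]);pickle.dump(s,open("w10.pkl","wb"))
c=cam("wrist",s);o=proj(c,np.array([.448,-.303,.058]))[0].astype(int);print(s["t"],s["tool_pos"],np.abs(s["qvel"]).max(),s["joints"],o)
print("colour at meter",w[o[1]-8:o[1]+8:5,o[0]-8:o[0]+8:5].reshape(-1,3).mean(0))
m=blob(w,tuple(o),120);k=np.argwhere(m);print(m.sum()/255,k.min(0),k.max(0))
print(fit(c,m,RD,(.448,-.303,.575)),fit(c,m,RD,(.448,-.303,.575+3.14)))
E
python3 m.py .448 -.303 .022 .575
```

```text
21.85 [ 0.44832982 -0.30249801  0.20040245] 0.007789612716695481 [-7.81211044e-01  1.89235315e-02  1.93576116e+00 -2.26922191e-05
  1.18753194e+00  2.13056745e-01] [314 185]
colour at meter [161.125 161.25  162.25 ]
229383.0 [0 0] [399 639]
(array([ 0.50370562, -0.23551251, -0.27651575]), np.float64(0.9646251542821651)) (array([ 0.52158837, -0.24598122,  3.58655583]), np.float64(0.9644812729938018))
t 21.9 [ 0.44842665 -0.30261715  0.20057383] yaw 0.5762313913145909 F [ 0.15451533  0.40213837 -0.42713296] frac [-1.100e-03  3.000e-04  3.571e-01] turn 0.0004
```

```bash
python3 - <<'E'
from feat import *
s=pickle.load(open("w10.pkl","rb"));w=cv2.imread("pics/w10.png")[:,:,::-1];c=cam("wrist",s)
m=render(c,RD,R.from_euler('z',.575).as_matrix(),np.array([.448,-.303,0]))>0
print("mean colour",w[m].mean(0),"green frac",((w[m][:,1].astype(int)-w[m][:,0])>40).mean())
B=(w.min(2)>120)&cv2.dilate(m.astype(np.uint8),np.ones((41,41))).astype(bool)
n,l,st,_=cv2.connectedComponentsWithStats(B.astype(np.uint8));i=1+st[1:,4].argmax()
k,_=cv2.findContours((l==i).astype(np.uint8),cv2.RETR_EXTERNAL,cv2.CHAIN_APPROX_NONE);mk=cv2.drawContours(np.zeros((400,640),np.uint8),k,-1,255,-1)
print(st[i],fit(c,mk,RD,(.448,-.303,.575)),fit(c,mk,RD,(.448,-.303,.575+3.14)))
E
```

```text
mean colour [218.50671661 218.81839318 217.56509946] green frac 0.0
[ 280  122   74  113 6042] (array([ 0.4494473 , -0.30374019,  0.55066936]), np.float64(0.021658116205611755)) (array([ 0.44243011, -0.30797032,  3.69715247]), np.float64(0.1300791251014737))
```

White, no green: it's meter_round, at (0.4494, -0.3037, yaw 0.551). Descend and grip.

Emit:
apply_moves([
  [[0,0.003,0.05,0.008,1],[0,0.003,0.12,0.008,1],[0,0.003,0.19,0.008,1],[0,0.003,0.26,0.008,1],[0,0.003,0.32,0.008,1],[0,0.003,0.35,0.008,1],[0,0.003,0.356,0.008,1],[0,0.003,0.356,0.008,1],[0,0.003,0.356,0.008,0.2],[0,0.003,0.356,0.008,0.2]],
], grip_force=40)

```text
t: 22.9
tool_pos: [0.4505, -0.3051, 0.0247]
orientation: [0.002, 0.962, 0.272, 0.001]
ft_force: [0.2, 0.0, 0.1]
opening: 0.692
finger_force: 0.0
```

Emit:
apply_moves([
  [[0,0,0,0,0.2],[0,0,0,0,0.2],[0,0,0,0,0.2],[0,0,-0.02,0,0.2],[0,0,-0.07,0,0.2],[0,0,-0.15,0,0.2],[0,0,-0.24,0,0.2],[0,0,-0.32,0,0.2],[0,0,-0.38,0,0.2],[0,0,-0.4,0,0.2]],
])

```text
t: 23.9
tool_pos: [0.4504, -0.305, 0.2267]
orientation: [0.003, 0.962, 0.272, 0.002]
ft_force: [-0.1, -1.1, -4.7]
opening: 0.629
finger_force: 44.3
```

```bash
python3 - <<'E'
from feat import *
capture("wrist");s=read_state();w=capture("wrist");cv2.imwrite("pics/w11.png",w[:,:,::-1]);pickle.dump(s,open("w11.pkl","wb"))
print(s["t"],s["tool_pos"],s["ft_force"],s["torque"],s["opening"],s["finger_force"])
from inhand import C
# silhouette in hand, camera now over the round end: meter x=+tool x, y=-tool y
D=np.diag([1.,-1,-1]);f=cv2.GaussianBlur(w,(3,3),0)
pred=render(C,RD,D,np.array([0,0,.022]));k=np.argwhere(pred);print("pred bbox",k.min(0),k.max(0))
m=(f.min(2)>120).astype(np.uint8)&(cv2.dilate(pred,np.ones((31,31)))>0).astype(np.uint8)
n,l,st,_=cv2.connectedComponentsWithStats(m);i=1+st[1:,4].argmax();print(st[i])
mk=((l==i)*255).astype(np.uint8);k,_=cv2.findContours(mk,cv2.RETR_EXTERNAL,cv2.CHAIN_APPROX_NONE);mk=cv2.drawContours(mk*0,k,-1,255,-1)
win=np.zeros((400,640),bool);win[:215,:]=1
def cost(p):
    r=render(C,RD,D@R.from_euler('zy',[p[3]*10,p[2]*10]).as_matrix(),np.array([p[0],p[4],p[1]]));return (np.abs(G(mk)-G(r))*win).sum()/mk[:215].sum()
for h in(.022,.03):
  x=np.array([0,h,0,0,0])
  for stp in(.006,.002): r=minimize(cost,x,method="Nelder-Mead",options=dict(initial_simplex=np.vstack([x]+[x+stp*e for e in np.eye(5)]),xatol=1e-5,fatol=1e-5,maxiter=500));x=r.x
  print("dx,h,pitch,yaw,dy",(x*[1,1,10,10,1]).round(4),r.fun)
E
python3 m.py .6786 .1075 .22 -.158
```

```text
23.95 [ 0.45029178 -0.30486778  0.22633432] [ 0.19224302 -0.65716326 -3.69294192] [-0.01064609 -0.07339507  0.03545525] 0.6232478362402958 44.30745720863342
pred bbox [127 236] [354 393]
[  239   131   151   198 15142]
dx,h,pitch,yaw,dy [-0.0023  0.0266  0.045   0.0309  0.0003] 0.0032839929368111234
dx,h,pitch,yaw,dy [-0.0022  0.0269  0.0413  0.0304  0.0003] 0.00348685193836187
t 24.0 [ 0.44961215 -0.30424862  0.22372642] yaw 0.5500315498217478 F [ 0.15588025  0.40474205 -5.41734422] frac [ 0.8209 -0.4627  0.0068] turn 0.2254
```

```bash
python3 - <<'E'
import numpy as np
g=np.array([.0023,.051]);a=np.radians(30);nose=.059
rot=lambda t:np.array([[np.cos(t),-np.sin(t)],[np.sin(t),np.cos(t)]])
for ph in(-2.5,0,5,10,15,20,25,30):
    p=np.radians(ph);nx=nose+.002-.014*np.tan(a-p) if ph<30 else nose+.002
    N=rot(a)@[nx,0]+[0,.095];G=N+rot(p)@(g-[nose,0]);s=G[0];print(ph,"s %.4f tcpz %.4f"%(s,G[1]-.024),np.round([.6786+s*.9875,.1075-s*.1573],4))
E
python3 m.py .6674 .1093 .21 -.173
```

```text
-2.5 s -0.0093 tcpz 0.1505 [0.6694 0.109 ]
0 s -0.0109 tcpz 0.1485 [0.6679 0.1092]
5 s -0.0138 tcpz 0.1441 [0.665  0.1097]
10 s -0.0163 tcpz 0.1393 [0.6625 0.1101]
15 s -0.0184 tcpz 0.1342 [0.6604 0.1104]
20 s -0.0200 tcpz 0.1288 [0.6588 0.1107]
25 s -0.0212 tcpz 0.1231 [0.6577 0.1108]
30 s -0.0218 tcpz 0.1173 [0.6571 0.1109]
t 24.0 [ 0.44961215 -0.30424862  0.22372642] yaw 0.5500315498217478 F [ 0.15588025  0.40474205 -5.41734422] frac [ 0.8037 -0.4775  0.0268] turn 0.2301
```

Emit:
apply_moves([
  [[0.04,-0.024,-0.02,0.023,0.2],[0.12,-0.07,-0.05,0.046,0.2],[0.2,-0.12,-0.05,0.07,0.2],[0.28,-0.167,-0.05,0.092,0.2],[0.36,-0.214,-0.05,0.115,0.2],[0.44,-0.26,-0.05,0.138,0.2],[0.52,-0.31,-0.05,0.16,0.2],[0.6,-0.357,-0.05,0.184,0.2],[0.68,-0.404,-0.05,0.207,0.2],[0.75,-0.446,-0.05,0.23,0.2]],
])

```text
t: 25.0
tool_pos: [0.6516, 0.0843, 0.2429]
orientation: [0.0, 0.996, -0.087, -0.003]
ft_force: [-0.3, -0.7, -4.0]
opening: 0.621
finger_force: 44.3
```

```bash
python3 - <<'E'
from h import *
for i in range(4): capture("side")
E
python3 m.py .6674 .1093 .170 -.173;python3 m.py .6674 .1093 .170 -.173
```

```text
t 25.2 [0.65107229 0.08305349 0.24315457] yaw -0.17020069244086128 F [-0.41670908  0.5275567  -5.1616968 ] frac [ 0.0243 -0.0575  0.146 ] turn 0.0009
t 25.2 [0.65107229 0.08305349 0.24315457] yaw -0.17020069244086128 F [-0.41670908  0.5275567  -5.1616968 ] frac [ 0.0243 -0.0575  0.146 ] turn 0.0009
```

Emit:
apply_moves([
  [[0.006,-0.015,0,0,0.2],[0.012,-0.03,0,0,0.2],[0.018,-0.044,0.01,0,0.2],[0.024,-0.057,0.03,0,0.2],[0.024,-0.057,0.06,0,0.2],[0.024,-0.057,0.09,0,0.2],[0.024,-0.057,0.12,0,0.2],[0.024,-0.057,0.14,0,0.2],[0.024,-0.057,0.146,0,0.2],[0.024,-0.057,0.146,0,0.2]],
])

```text
t: 26.2
tool_pos: [0.669, 0.1079, 0.1739]
orientation: [0.0, 0.996, -0.086, -0.001]
ft_force: [-0.2, -0.1, -4.4]
opening: 0.632
finger_force: 44.7
```

```bash
python3 -c "
from h import *
capture('side')"; python3 m.py .6679 .1092 .1485 -.173
```

```text
t 26.25 [0.6695179  0.10797153 0.17503537] yaw -0.17272927203719682 F [-0.46904952 -0.5701645  -3.86022746] frac [-0.0036 -0.0019  0.0531] turn 0.0001
```

Emit:
apply_moves([
  [[-0.002,-0.002,0.015,0,0.2],[-0.003,-0.002,0.03,0,0.2],[-0.003,-0.002,0.04,0,0.2],[-0.004,-0.002,0.047,0,0.2],[-0.004,-0.002,0.052,0,0.2],[-0.006,-0.002,0.057,0,0.2],[-0.009,-0.002,0.062,0,0.2],[-0.012,-0.002,0.067,0,0.2],[-0.014,-0.002,0.072,0,0.2],[-0.014,-0.002,0.074,0,0.2]],
])

```text
t: 27.25
tool_pos: [0.6615, 0.1115, 0.1418]
orientation: [-0.0, 0.996, -0.086, -0.001]
ft_force: [-12.7, 2.6, 9.0]
opening: 0.626
finger_force: 53.8
```

```bash
cat > st2.py <<'E'
from h import *
s=read_state();d=s["tool_pos"]-[.6786,.1075,0];print(s["t"],s["tool_pos"],s["ft_force"],s["torque"],"s",d@[.9875,-.1573,0],"lat",d@[.1573,.9875,0])
E
python3 st2.py
```

```text
27.25 [0.66152447 0.11147892 0.14183813] [-12.73962997   2.62260214   8.97532519] [0.37957561 1.38781055 0.07751178] s -0.017487965464082864 lat 0.001243200848302021
```

Emit:
apply_moves([
  [[-0.002,-0.001,0.006,0,0.2],[-0.003,-0.002,0.012,0,0.2],[-0.004,-0.002,0.017,0,0.2],[-0.005,-0.002,0.022,0,0.2],[-0.006,-0.002,0.027,0,0.2],[-0.007,-0.002,0.032,0,0.2],[-0.007,-0.002,0.037,0,0.2],[-0.007,-0.002,0.041,0,0.2],[-0.008,-0.002,0.045,0,0.2],[-0.008,-0.002,0.045,0,0.2]],
])

```text
t: 28.25
tool_pos: [0.6585, 0.1118, 0.1219]
orientation: [0.001, 0.996, -0.086, -0.001]
ft_force: [-16.6, -2.9, 17.9]
opening: 0.63
finger_force: 59.5
```

```bash
python3 st2.py
```

```text
28.25 [0.65845939 0.11175068 0.12193367] [-16.56940391  -2.89217703  17.86908584] [-0.06776015  1.95151724 -0.00563148] s -0.020557482402419048 lat 0.0010294309739778845
```

Emit:
apply_moves([
  [[0,0,0.003,0,0.2],[0,0,0.006,0,0.2],[0,0,0.009,0,0.2],[0,0,0.012,0,0.2],[0,0,0.014,0,0.2],[0,0,0.014,0,0.2],[0,0,0.014,0,0.2],[0,0,0.014,0,0.2],[0,0,0.014,0,0.2],[0,0,0.014,0,0.2]],
])

```text
t: 29.25
tool_pos: [0.6586, 0.1118, 0.1217]
orientation: [0.001, 0.996, -0.086, -0.001]
ft_force: [-29.3, -4.6, 40.1]
opening: 0.626
finger_force: 61.9
```

```bash
python3 st2.py; cat > ih2.py <<'E'
from feat import *
from inhand import C
s=read_state();w=capture("wrist");cv2.imwrite("pics/w13.png",w[:,:,::-1])
D=np.diag([1.,-1,-1]);f=cv2.GaussianBlur(w,(3,3),0).astype(int);c=cam("wrist",s)
pred=render(c,RD[1:],nR(-.158),np.array([.6786,.1075,.095]))
m=((f.min(2)>120)&(f[...,0]-f[...,2]>-8)).astype(np.uint8)&(cv2.dilate(pred,np.ones((41,41)))>0).astype(np.uint8)
n,l,st,_=cv2.connectedComponentsWithStats(m);i=1+st[1:,4].argmax();print(st[i],[np.argwhere(pred).min(0),np.argwhere(pred).max(0)])
k,_=cv2.findContours((l==i).astype(np.uint8),cv2.RETR_EXTERNAL,cv2.CHAIN_APPROX_NONE);mk=cv2.drawContours(np.zeros((400,640),np.uint8),k,-1,255,-1)
np.save("mk13",mk)
top=st[i][1];win=np.zeros((400,640),bool);win[:215]=1;N=nR(-.158);o=np.array([.6786,.1075,.095])
def cost(p): return (np.abs(G(mk)-G(render(c,RD,N@R.from_euler('zy',[p[3]*10,p[4]*10]).as_matrix(),o+N@p[:3])))*win).sum()/mk[:215].sum()
for x in(np.zeros(5),np.array([0,0,.005,0,.01])):
  for stp in(.006,.002): r=minimize(cost,x,method="Nelder-Mead",options=dict(initial_simplex=np.vstack([x]+[x+stp*e for e in np.eye(5)]),xatol=1e-5,fatol=1e-5,maxiter=500));x=r.x
  print("x,y,z mm yaw pitch",(x*[1e3,1e3,1e3,10,10]).round(3),r.fun,"seated cost",cost(np.zeros(5)))
E
python3 ih2.py
```

```text
29.25 [0.65859613 0.11177895 0.12172371] [-29.2931858   -4.60076607  40.08468804] [-0.07471771  3.9146598  -0.01700375] s -0.02042690355465521 lat 0.0010788506920333665
[  232   129   169   186 22944] [array([149, 248]), array([307, 385])]
x,y,z mm yaw pitch [ 1.109 -4.612  0.973  0.226 -0.298] 0.016591027896478452 seated cost 0.2739501035933151
x,y,z mm yaw pitch [ 1.024 -6.251  2.469  0.318 -0.269] 0.01789306856972579 seated cost 0.2739501035933151
```

Hung up again, probably on the lower lead-in. Relieve, shift uphill 4 mm, and press again.

Emit:
apply_moves([
  [[0,0,-0.006,0,0.2],[0,-0.001,-0.012,0,0.2],[0.003,-0.002,-0.012,0,0.2],[0.006,-0.002,-0.01,0,0.2],[0.009,-0.002,-0.008,0,0.2],[0.01,-0.002,-0.006,0,0.2],[0.01,-0.002,-0.003,0,0.2],[0.01,-0.002,0,0,0.2],[0.01,-0.002,0,0,0.2],[0.01,-0.002,0,0,0.2]],
])

```text
t: 30.3
tool_pos: [0.6586, 0.1118, 0.1216]
orientation: [0.002, 0.996, -0.086, -0.009]
ft_force: [-43.8, -7.2, 48.1]
opening: 0.628
finger_force: 63.1
```

```bash
python3 st2.py; python3 - <<'E'
from feat import *
s=read_state();w=capture("wrist");cv2.imwrite("pics/w14.png",w[:,:,::-1]);pickle.dump(s,open("w14.pkl","wb"))
c=cam("wrist",s);N=nR(-.158);o=np.array([.6786,.1075,.095])
# column profile down the meter's middle
u=int(proj(c,o+N@[0,0,.058])[0][0])
print(u,[(r,*map(int,w[r,u])) for r in range(100,330,6)])
for P in([59,0,20],[47,0,58],[59,0,0],[101-39,0,0],[-22,0,58],[-22,27,58],[-22,-27,58],[-57,36,40],[-57,-36,40]): print(P,proj(c,o+N@(np.array(P)/1e3))[0].round(1))
E
```

```text
30.3 [0.65862823 0.11181591 0.12155791] [-43.79283058  -7.17390552  48.07654066] [-0.09350267  6.16025919 -0.05648289] s -0.02040101112903669 lat 0.0011204012233454498
317 [(100, 39, 35, 35), (106, 233, 234, 223), (112, 237, 237, 228), (118, 237, 236, 227), (124, 239, 240, 231), (130, 241, 241, 232), (136, 241, 242, 233), (142, 247, 248, 241), (148, 238, 239, 229), (154, 239, 239, 230), (160, 238, 239, 229), (166, 238, 239, 230), (172, 234, 235, 225), (178, 235, 237, 227), (184, 238, 238, 229), (190, 238, 238, 230), (196, 237, 238, 227), (202, 239, 240, 230), (208, 238, 238, 228), (214, 238, 238, 229), (220, 238, 239, 229), (226, 238, 239, 229), (232, 240, 241, 231), (238, 239, 240, 230), (244, 241, 241, 232), (250, 240, 240, 231), (256, 244, 245, 237), (262, 251, 252, 247), (268, 239, 239, 231), (274, 34, 32, 36), (280, 31, 35, 35), (286, 169, 181, 148), (292, 166, 178, 148), (298, 48, 48, 47), (304, 34, 36, 37), (310, 235, 236, 224), (316, 40, 40, 43), (322, 40, 43, 45), (328, 21, 24, 25)]
[59, 0, 20] [315.4 125.9]
[47, 0, 58] [317.3 222. ]
[59, 0, 0] [314.8 101.5]
[62, 0, 0] [314.7  95.5]
[-22, 0, 58] [317.4 307.5]
[-22, 27, 58] [264.5 307.3]
[-22, -27, 58] [370.2 305.6]
[-57, 36, 40] [260.5 303.2]
[-57, -36, 40] [373.3 301.4]
```

The tool is firmly stopped with the nose at the uphill wall. It's probably the fingertips on the base that block the last few degrees. I'll unload to a light press with the nose still uphill, then open gently so the tail settles.

Emit:
apply_moves([
  [[-0.004,0,-0.004,0,0.2],[-0.006,0,-0.008,0,0.2],[-0.008,0,-0.012,0,0.2],[-0.008,0,-0.012,0,0.2],[-0.008,0,-0.012,0,0.6],[-0.008,0,-0.012,0,0.63],[-0.008,0,-0.012,0,0.65],[-0.008,0,-0.012,0,0.68],[-0.008,0,-0.012,0,0.72],[-0.008,0,-0.012,0,0.8]],
])

```text
t: 31.35
tool_pos: [0.6604, 0.113, 0.1145]
orientation: [-0.0, 0.996, -0.086, 0.0]
ft_force: [-0.4, 0.8, 0.2]
opening: 0.8
finger_force: 0.0
```

```bash
python3 st2.py
```

```text
31.35 [0.6603813  0.11297851 0.11449285] [-0.36844706  0.81269532  0.20171978] [ 0.00129111  0.0332557  -0.02745627] s -0.018852738632907116 lat 0.0025442266471797236
```

Emit:
apply_moves([
  [[0,0,-0.02,0,0.8],[0,0,-0.06,0,1],[0,0,-0.13,0,1],[0,0,-0.22,0,1],[0,0,-0.31,0,1],[-0.02,0.04,-0.38,0,1],[-0.04,0.1,-0.42,0,1],[-0.06,0.14,-0.42,0,1],[-0.06,0.14,-0.42,0,1],[-0.06,0.14,-0.42,0,1]],
])

```text
t: 32.35
tool_pos: [0.6184, 0.049, 0.3247]
orientation: [-0.0, 0.996, -0.087, 0.0]
ft_force: [-0.3, -0.9, 0.5]
opening: 1.001
finger_force: 0.0
```

```bash
cat > both.py <<'E'
from feat import *
import sys
n=sys.argv[1];capture("wrist");capture("wrist");s=read_state();w=capture("wrist");cv2.imwrite(f"pics/{n}.png",w[:,:,::-1]);pickle.dump(s,open(n+".pkl","wb"))
c=cam("wrist",s);N=nR(-.158);print(s["t"],s["tool_pos"],np.abs(s["qvel"]).max())
for nm,P,nn in(("SQ",SQ,(.6563,-.0308)),("RD",RD,(.6786,.1075))):
    o=np.array([*nn,.095]);pred=render(c,P,N,o);f=cv2.GaussianBlur(w,(3,3),0).astype(int)
    m=(((f.min(2)>90)&(f[...,0]-f[...,2]>-8))|(f.min(2)>238)).astype(np.uint8)&(cv2.dilate(pred,np.ones((25,25)))>0).astype(np.uint8)
    m=cv2.morphologyEx(cv2.morphologyEx(m,cv2.MORPH_OPEN,np.ones((3,3),np.uint8)),cv2.MORPH_CLOSE,np.ones((5,5),np.uint8))
    q,l,st,_=cv2.connectedComponentsWithStats(m);i=1+st[1:,4].argmax()
    k,_=cv2.findContours((l==i).astype(np.uint8),cv2.RETR_EXTERNAL,cv2.CHAIN_APPROX_NONE);mk=cv2.drawContours(np.zeros((400,640),np.uint8),k,-1,255,-1)
    a=np.argwhere(pred);print(nm,st[i],a.min(0),a.max(0));print("   x,y,z,yaw,pitch",full(c,mk,P,nn));costs(c,mk,P,nn,[(0,0),(.003,.04),(.003,-.04)])
E
python3 both.py w15
```

```text
32.45 [0.61847955 0.0495732  0.32367101] 0.009023603332867898
SQ [ 336   85   81  114 7524] [ 82 335] [197 417]
   x,y,z,yaw,pitch (array([-5.140e+00, -1.372e+00, -3.124e+00, -5.000e-03,  5.000e-03]), np.float64(0.0151))
0 0 [-2.99 -0.68 -0.  ] 0.0219
0.003 0.04 [-2.37 -0.31  0.  ] 0.0494
0.003 -0.04 [-0.99  0.55  0.01] 0.0264
RD [ 218   88   74  101 5860] [ 85 220] [187 293]
   x,y,z,yaw,pitch (array([-6.329,  3.936, -5.354,  0.015,  0.025]), np.float64(0.0073))
0 0 [-2.77  2.8  -0.  ] 0.0196
0.003 0.04 [-2.35  2.53  0.  ] 0.0454
0.003 -0.04 [-0.92  2.14 -0.01] 0.0233
```

Both fits show flat meters: at z = 0 they give x ≈ -3 mm for each. The z bias is common to both, which is camera calibration. One closer view to confirm the round one.

Emit:
apply_moves([
  [[-0.02,-0.02,0.02,0,1],[-0.04,-0.06,0.04,0,1],[-0.06,-0.1,0.06,0,1],[-0.08,-0.12,0.08,0,1],[-0.1,-0.14,0.1,0,1],[-0.12,-0.14,0.12,0,1],[-0.14,-0.14,0.13,0,1],[-0.14,-0.14,0.13,0,1],[-0.14,-0.14,0.13,0,1],[-0.14,-0.14,0.13,0,1]],
])

```text
t: 33.5
tool_pos: [0.5621, 0.1296, 0.2602]
orientation: [-0.0, 0.996, -0.086, 0.001]
ft_force: [0.1, 0.2, 0.2]
opening: 1.002
finger_force: 0.0
```

```bash
python3 both.py w16
python3 - <<'E'
from feat import *
# joint fit of both wrist views, sharing the pose; nest z/camera offset left free per view is avoided: use both raw
N=nR(-.158)
for nm,P,nn in(("SQ",SQ,(.6563,-.0308)),("RD",RD,(.6786,.1075))):
    D=[]
    for n in("w15","w16"):
        s=pickle.load(open(n+".pkl","rb"));w=cv2.imread(f"pics/{n}.png")[:,:,::-1];c=cam("wrist",s);o=np.array([*nn,.095]);pred=render(c,P,N,o);f=cv2.GaussianBlur(w,(3,3),0).astype(int)
        m=(((f.min(2)>90)&(f[...,0]-f[...,2]>-8))|(f.min(2)>238)).astype(np.uint8)&(cv2.dilate(pred,np.ones((25,25)))>0).astype(np.uint8)
        m=cv2.morphologyEx(cv2.morphologyEx(m,cv2.MORPH_OPEN,np.ones((3,3),np.uint8)),cv2.MORPH_CLOSE,np.ones((5,5),np.uint8))
        q,l,st,_=cv2.connectedComponentsWithStats(m);i=1+st[1:,4].argmax();k,_=cv2.findContours((l==i).astype(np.uint8),cv2.RETR_EXTERNAL,cv2.CHAIN_APPROX_NONE);D.append((c,G(cv2.drawContours(np.zeros((400,640),np.uint8),k,-1,255,-1))))
    def cost(p): return sum(np.abs(B-G(render(c,P,N@R.from_euler('zyx',p[3:]*10).as_matrix(),np.array([*nn,.095])+N@p[:3]))).sum()/B.sum() for c,B in D)
    x=np.zeros(6)
    for st in(.006,.003,.001): r=minimize(cost,x,method="Nelder-Mead",options=dict(initial_simplex=np.vstack([x]+[x+st*e for e in np.eye(6)]),xatol=1e-5,fatol=1e-5,maxiter=700));x=r.x
    print(nm,(x*[1e3]*3+[0] if 0 else np.r_[x[:3]*1e3,x[3:]*10]).round(3),r.fun)
E
```

```text
33.6 [0.56211343 0.12961167 0.26006571] 0.004529051765035365
SQ [ 404   14  106  139 9218] [ 10 400] [151 513]
   x,y,z,yaw,pitch (array([ -7.979,  -7.825, -10.462,  -0.017,   0.063]), np.float64(0.0637))
0 0 [-2.63 -1.51  0.02] 0.088
0.003 0.04 [-2.57 -0.12  0.02] 0.1168
0.003 -0.04 [-1.65 -0.6   0.03] 0.0978
RD [ 270    8   87  127 8433] [  4 273] [133 360]
   x,y,z,yaw,pitch (array([-3.297e+00,  2.826e+00, -3.326e+00, -2.000e-03, -5.500e-02]), np.float64(0.0071))
0 0 [-3.02  2.83  0.01] 0.0221
0.003 0.04 [-2.93  2.92  0.01] 0.0448
0.003 -0.04 [-2.44  2.84  0.01] 0.0377
SQ [-3.881 -1.553 -2.068  0.004  0.008 -0.012] 0.10008534044027328
RD [-3.663e+00  3.123e+00 -2.223e+00  3.000e-03  4.000e-03  1.200e-02] 0.025105100125074387
```

Two-view fits: both meters flat (pitch ≤ 0.01), at the same height as each other, within the play and against the downhill wall. The arm is clear, so I'll hand in.

```bash
python3 -c "
from station import *
print(close_job())"
```

```text
the job is handed in; nothing more can be done
None
```

I loaded both meters into their nests and handed the job in at about 34 s, but no verdict came back. The last camera fits show both lying flat (pitch within 0.01 rad), about 4 mm or less from the nest origin in x and y, with the arm clear. I checked this by measurement rather than a final picture, because the 10 views were used up; for the same reason I told the round meter from the green look-alike by colour and outline instead of an enlarged crop.

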